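# Set up the knockout punch under a length of trunking

## Task

Get the trunking ready for its next knockout hole: put the spacer ring over the stud of the upright hydraulic ram, and the larger of the two die cups on top of the spacer, hollow side up. Stand the short wooden block in the middle of the bench block, and the tall wooden block on the bench on the opposite side of the ram, in line with the ram and the bench block and as far from the ram as the bench block is. Then lay the trunking, open side up, level across the two wooden blocks and the die, with its pilot hole over the stud, so that the punch can be screwed on next.

Things in the scene. Friction and masses are not known exactly. Their poses are not given: they have to be found in the camera images.
- ram: Fixed target: short hydraulic ram standing on the bench. Foot 100 x 84 x 12 mm, collar 72 mm wide up to 34 mm with a hose coupling, then a grey cylinder 54 mm across whose flat top (the seat) is 55 mm above the bench. A threaded 12 mm draw stud rises from its middle to 108 mm above the bench. Origin at the centre of its underside, z up along the stud.
- bench_block: Fixed target. Small steel bench anvil bolted down 122 to 140 mm (centre to centre) to the left or right of the ram: flat square top 76 x 78 mm at 45 mm above the bench, waist, foot 90 x 110 mm. Origin at the centre of its underside, z up.
- spacer: Loose plain flat steel ring, 46 mm outside, 18 mm hole, 14 mm thick, lying flat. Origin at the centre of its underside, z up, on the ring's axis.
- die: Loose die cup, the larger of two: dark steel, 50 mm outside, 24 mm high, a 38 mm wide hollow 16 mm deep in its top and an 18 mm hole through its 8 mm bottom, standing hollow side up. Origin at the centre of its underside, z up, on the axis.
- spare_die: Loose smaller die cup of the same kind (36 mm outside, 24 mm high), not used in this job. Origin at the centre of its underside, z up. A punch of about the same size (35 mm, four teeth on top), not listed, stands among the things too and is not used either.
- short_prop: Loose short wooden block, 60 (x) x 44 (y) x 48 mm high, standing upright; on the bench block its top is at 93 mm, level with the die on the spacer on the ram. Origin at the centre of its underside, z up.
- tall_prop: Loose tall wooden block, 60 (x) x 44 (y) x 93 mm high, standing upright. Origin at the centre of its underside, z up.
- trunking: Loose galvanised steel channel lying open side up at the far side of the bench: 320 mm long (x), 60 mm wide (y), walls 30 mm high and 2 mm thick, floor 3 mm thick with a 22 mm round pilot hole in its middle. Same both ways round. Origin at the centre of the floor's underside, on the hole's axis, z up.
There are look-alikes about, which are no part of the job. What is shaped like the ram but blue or turquoise is not meant.

How it is judged:
On the way:
1. the spacer lies over the stud on the ram and the die stands on the spacer (horizontal distance between each of spacer, die and ram below 0.006 m and height (world z) of spacer between 0.051 and 0.059 m and angle between each of spacer, die's own z axis and vertical below 0.05 rad and height (world z) of die between 0.065 and 0.073 m), for 0.2 s.
At the end, for the whole second after the job is handed in: Spacer on ram, die on it hollow up, within 6 mm of stud; short block within 20 mm of bench block centre; both blocks upright; trunking level (0.03 rad), open up, hole over stud, underside at 93 +-4 mm, blocks 95 to 155 mm either side of its hole, 20 mm off its midline at most; all at rest (all of step 1 and horizontal distance between short_prop and bench_block below 0.02 m and height (world z) of short_prop between 0.042 and 0.049 m and angle between each of short_prop, tall_prop's own z axis and vertical below 0.05 rad and height (world z) of tall_prop between -0.003 and 0.004 m and horizontal distance between trunking and ram below 0.01 m and height (world z) of trunking between 0.089 and 0.097 m and angle between trunking's own z axis and vertical below 0.03 rad and y of short_prop in the frame of trunking between -0.02 and 0.02 m and (x of short_prop in the frame of trunking between 0.095 and 0.155 m or x of short_prop in the frame of trunking between -0.155 and -0.095 m) and y of tall_prop in the frame of trunking between -0.02 and 0.02 m and (x of tall_prop in the frame of trunking between 0.095 and 0.155 m or x of tall_prop in the frame of trunking between -0.155 and -0.095 m) and horizontal distance between short_prop and tall_prop above 0.19 m and linear speed of each of spacer, die, short_prop, tall_prop, trunking below 0.02 m/s and angular speed of each of spacer, die, short_prop, tall_prop, trunking below 0.2 rad/s); the robot touches nothing.
It also fails if it takes over 128 s, if anything falls off the work surface, if the arm or the gripper's body presses on something with over 40 N, if the wrist force passes 120 N, or if a joint passes its speed limit or range.

## Robot

A 6-joint arm with a two-finger parallel gripper is mounted at the origin on the work surface. World frame = base frame: x ahead of the robot, y to its left, z up, the work surface at z = 0. Lengths are in m, angles in rad, forces in N, time in s.
With the tool pointing down it reaches from about 0.3 to 0.85 m from the base axis. Payload 4.2 kg.
Tool frame: the origin (TCP) lies midway between the tips of the shut fingers; the grasp point (between the pads) lies 19 mm behind it; z points along the fingers, y is the line along which they close (so a half turn about z gives the same grasp; the last joint's range is limited). The gripper opens to 91 mm and grips with 3 to 60 N. Pads are 32 mm wide; open, the fingers measure 118 mm over their backs; the gripper's body (76 mm by 178 mm) begins 60 mm behind the grasp point.
Start: joints at [1.2, 0.32, 1.565, -0, 1.257, -0.02], TCP at [0.198, 0.54, 0.214] pointing down, gripper open.
Joint ranges: [-3.11, 3.11], [-0.84, 2.01], [0.21, 2.61], [-1.34, 4.49], [0.05, 2.63], [-2.56, 2.56]. Speed limits (rad/s): [2.57, 2.57, 3.14, 3.14, 3.14, 3.14].

## Interface

Orientations are given as a unit quaternion [w, x, y, z].
In Python, from rig import arm gives the robot as it stands.
- The arm moves only by the tool drive_tool, never from a script. Its argument "increments" is a list of rows, each an object of numbers: "ax", "ay", "az": the turn, a rotation vector about the tool's x, y, z in normalised numbers (1 is 2 pi rad); "tx", "ty", "tz": the shift along the tool's x, y, z in a scale on which 1.0 is 1 m; "claw": the finger opening in m, from 0 to 0.0912. In form: [{"ax": .., "ay": .., "az": .., "tx": .., "ty": .., "tz": .., "claw": ..}, ...]. A call has 1 to 20 rows; each row is the pose to reach, as a shift and turn from the pose commanded when the call began, along the tool's axes at that moment; what a row does not reach only later rows make up. A row lasts 1/12 s, in which the tool goes at most 41.7 mm and 7.16 degrees, less where a joint would pass 70% of its speed; a pose out of reach is approached as far as the arm can. A shift or turn number past 1, either way, is cut back to 1. A call with a gripper value outside its range is refused whole. The fingers move at their own pace and stop on an object; "grip_force" is the grip in N (left out, the last holds). Time passes only in rows, so rows that repeat a pose let the fingers close. It gives the time, the measured TCP pose, the force, the opening and the grip force at its end, in the units of the state.
- arm.observe(): the state, without advancing time (a new reading comes with each control period).
- arm.read_camera(name): name is "side" or "top" or "wrist"; returns the picture (420x560x3 uint8, red, green, blue); there is no depth.
- arm.calibration(name): a dict with "mtx" (3x3 intrinsics, pixels), "k1" (the pictures are not rectified: a ray, as slopes to the right and down, at radius r is drawn at 1 + k1 r^2 times it, then the intrinsics apply), "cam_to_world" (4x4, takes a point from camera to world coordinates); the wrist camera has in their place "T_tool_cam" (4x4, takes a point from camera to tool coordinates, whose origin is the TCP and whose axes are the flange's). Camera axes: x right, y down, z forward; pixel columns grow to the right and rows downward; lengths in m; the calibration is good to about 2 mm. A picture is of the moment at which its call begins: read the wrist's pose just before it. calibration takes no time and is no camera call.
- arm.job_done(): hands the job in; it is judged then, once.
Trained networks look in the newest picture that a camera, given by its name, has taken for a name from the list of things; names that differ only in an ending like _2 or _b are one class to them, and where a whole thing is asked for, a point or a joint stands for the part that bears it (a point fixed in the world has none). Each returns a list of dicts, best first, with "p" (0 to 1); they miss things now and then, are a little off and sometimes report something else, mostly with a low value. They report only what shows in the picture. A call takes as long as a camera call. They do not tell look-alikes from the thing itself.
- arm.silhouettes(name, camera): "mask" (420x560 bool, what is visible of it) and "centre" ([column, row] in pixels, amid what is visible of it).
- arm.landmark_of(name, camera): "centre" ([column, row] in pixels: a listed point, or the origin of a listed thing).
The state is a dict: "time": time; "qpos": joint angles; "qd": joint speeds; "joint_torque": joint torques, N m; "position": TCP position; "ee_rot": TCP orientation; "ft_force": force on the tool from outside, world axes, zero at the start; "moment": the same for the moment, N m; "finger_gap": finger opening in m; "grip_force": force on a finger pad.
Only numpy, scipy, OpenCV 4.12 (cv2) and the standard library are available. Lean on these libraries where they do the work, as an engineer would, in place of code of your own. Each camera call takes 0.05 s, during which the arm holds its last target. There are 200 camera calls.

## Working session

There is one attempt and no reset: what is moved stays moved. The work goes in short steps, Python scripts to look and compute and a tool call to move; the robot and the scene stay as the last step left them, time stands still between calls to the robot, and variables do not carry over. Pictures are saved under pics/ and viewed, at most 14 in all, crops included, and the job is handed in when it is done.

Besides the shell and the picture viewer there is one more tool, called in YAML: its name, and indented under it one key for each argument. drive_tool: Moves the arm, as the interface text tells. Its arguments: {"type":"object","properties":{"increments":{"type":"array","items":{"type":"object","properties":{"ax":{"type":"number"},"ay":{"type":"number"},"az":{"type":"number"},"tx":{"type":"number"},"ty":{"type":"number"},"tz":{"type":"number"},"claw":{"type":"number"}}}},"grip_force":{"type":"number"}},"required":["increments"]}

```bash
mkdir -p pics; ls; cat > h.py <<'E'
from rig import arm
import numpy as np, cv2
from scipy.spatial.transform import Rotation as R
def ray(cam,px,st=None):
    c=arm.calibration(cam); K=np.array(c["mtx"]); k=c["k1"]
    u=np.linalg.inv(K)@[px[0],px[1],1.]; d=u[:2]; s=d.copy()
    for _ in range(30): s=d/(1+k*(s@s))
    if "cam_to_world" in c: T=np.array(c["cam_to_world"])
    else:
        st=st or arm.observe(); w=np.eye(4); q=st["ee_rot"]
        w[:3,:3]=R.from_quat([q[1],q[2],q[3],q[0]]).as_matrix(); w[:3,3]=st["position"]; T=w@np.array(c["T_tool_cam"])
    return T[:3,3], T[:3,:3]@[s[0],s[1],1.]
def at(cam,px,z,st=None):
    o,d=ray(cam,px,st); return o+d*(z-o[2])/d[2]
def save(cam,name,crop=None,sc=1):
    im=arm.read_camera(cam); o=im
    if crop: o=im[crop[1]:crop[3],crop[0]:crop[2]]
    cv2.imwrite(f"pics/{name}.png",cv2.resize(o,None,fx=sc,fy=sc,interpolation=cv2.INTER_CUBIC)[:,:,::-1]); return im
E
python3 - <<'E'
from h import *
np.set_printoptions(precision=4,suppress=True)
save("top","top"); 
H=dict(ram=0,bench_block=0,spacer=0,die=0,spare_die=0,short_prop=0,tall_prop=0,trunking=0)
for n in H:
    for m in ("landmark_of","silhouettes"):
        for r in getattr(arm,m)(n,"top")[:4]:
            print(n,m[:4],round(r["p"],2),np.round(r["centre"],1),at("top",r["centre"],H[n]))
save("side","side")
st=arm.observe(); print(st)
print(arm.calibration("top"),arm.calibration("wrist"))
E
```

```text
pics
ram land 0.93 [287.  194.8] [ 0.4962 -0.0535  0.    ]
ram land 0.87 [167.2 296.7] [0.2326 0.2483 0.    ]
ram land 0.6 [432.3 141.9] [ 0.6383 -0.4277  0.    ]
ram silh 0.88 [433.4 141.1] [ 0.6405 -0.4306  0.    ]
ram silh 0.75 [288.2 195.4] [ 0.4947 -0.0565  0.    ]
ram silh 0.59 [166.2 298.1] [0.229  0.2508 0.    ]
bench_block land 0.74 [238.2 198.8] [0.4844 0.0711 0.    ]
bench_block silh 0.94 [238.5 200.7] [0.4796 0.0703 0.    ]
spacer land 0.48 [387.4 233.3] [ 0.4011 -0.3109  0.    ]
spacer silh 0.63 [390.6 233.4] [ 0.4009 -0.3191  0.    ]
die land 0.54 [415.6 194.4] [ 0.5016 -0.3835  0.    ]
die silh 0.53 [417.4 195.8] [ 0.4981 -0.3881  0.    ]
die silh 0.39 [270.6 118.2] [ 0.6939 -0.0089  0.    ]
spare_die land 0.48 [381.2 156.8] [ 0.5974 -0.2947  0.    ]
spare_die land 0.34 [416.  197.9] [ 0.4926 -0.3845  0.    ]
spare_die land 0.21 [290.4 195.2] [ 0.4953 -0.0622  0.    ]
spare_die silh 0.7 [383.4 156.1] [ 0.5993 -0.3003  0.    ]
short_prop land 0.66 [148.7 232.1] [0.3963 0.2994 0.    ]
tall_prop land 0.88 [121.8 192.1] [0.4982 0.3721 0.    ]
tall_prop silh 0.95 [115.6 192
[... 751 characters left out ...]
x': array([[397.5176,   0.    , 275.7222],
       [  0.    , 397.5176, 211.3169],
       [  0.    ,   0.    ,   1.    ]]), 'k1': -0.04364827366897958, 'cam_to_world': array([[ 0.0128, -0.9992,  0.0385,  0.4145],
       [-0.9999, -0.0126,  0.0046, -0.0299],
       [-0.0041, -0.0386, -0.9992,  1.0133],
       [ 0.    ,  0.    ,  0.    ,  1.    ]])} {'mtx': array([[356.4401,   0.    , 279.1838],
       [  0.    , 356.4401, 208.8154],
       [  0.    ,   0.    ,   1.    ]]), 'k1': 0.0008362675994769001, 'T_tool_cam': array([[ 0.0005, -0.9683, -0.2498,  0.0699],
       [ 1.    ,  0.0006, -0.0001, -0.0004],
       [ 0.0002, -0.2498,  0.9683, -0.1715],
       [ 0.    ,  0.    ,  0.    ,  1.    ]])}
```

View pics/top.png

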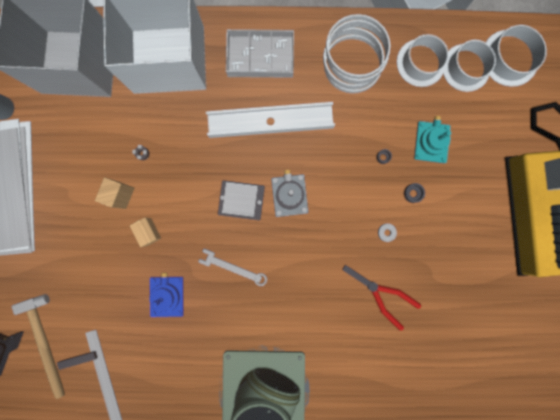

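View pics/side.png

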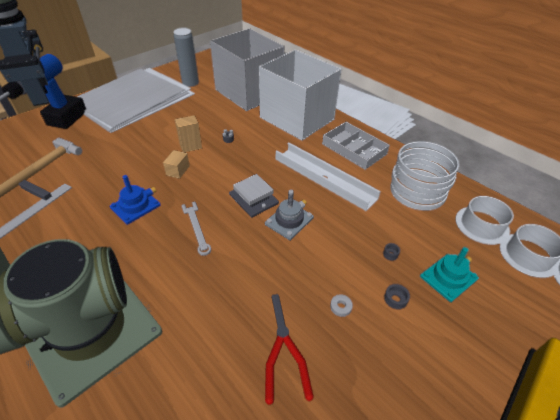

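The overview shows three things shaped like the ram. The grey one at (288,195) is the target; the blue (167,297) and turquoise (433,141) ones are not meant. The other things, with pixel positions in the top view:
- **Bench block:** (240,200), left of the ram.
- **Die cups:** the larger is at (415,193) and the smaller at (384,157). The toothed punch is at (141,152).
- **Spacer:** (388,233).
- **Tall and short blocks:** (115,192) and (144,232).
- **Trunking:** (270,120).

I start with a closer look at the wooden blocks.

drive_tool:
  increments:
    - {"tx": -0.252, "ty": -0.1, "tz": -0.066}
    - {"tx": -0.252, "ty": -0.1, "tz": -0.066}
    - {"tx": -0.252, "ty": -0.1, "tz": -0.066}
    - {"tx": -0.252, "ty": -0.1, "tz": -0.066}
    - {"tx": -0.252, "ty": -0.1, "tz": -0.066}
    - {"tx": -0.252, "ty": -0.1, "tz": -0.066}
    - {"tx": -0.252, "ty": -0.1, "tz": -0.066}
    - {"tx": -0.252, "ty": -0.1, "tz": -0.066}
    - {"tx": -0.252, "ty": -0.1, "tz": -0.066}
    - {"tx": -0.252, "ty": -0.1, "tz": -0.066}
    - {"tx": -0.252, "ty": -0.1, "tz": -0.066}
    - {"tx": -0.252, "ty": -0.1, "tz": -0.066}

```text
validation failed for argument at $.in...
```

```bash
cat >> h.py <<'E'
np.set_printoptions(precision=4,suppress=True)
def plan(x,y,z,yaw=None,st=None):
    "print increments (tool axes) from the measured pose to TCP x,y,z, tool y along yaw (rad, mod pi), pointing down"
    st=st or arm.observe(); q=st["ee_rot"]; Rc=R.from_quat([q[1],q[2],q[3],q[0]])
    t=Rc.inv().apply(np.array([x,y,z])-st["position"])
    cy=Rc.as_matrix()[:,1]; c=np.arctan2(cy[1],cy[0]); y0=c if yaw is None else yaw
    dq=st["qpos"][0]; best=None
    for k in range(-2,3):
        w=y0+k*np.pi; q6=np.arctan2(y,x)-w
        if abs(q6)<2.4 and (best is None or abs(w-c)<abs(best-c)): best=w
    v=np.array([np.cos(best),np.sin(best),0]); zz=np.array([0,0,-1.])
    Rt=R.from_matrix(np.c_[np.cross(v,zz),v,zz])
    a=(Rc.inv()*Rt).as_rotvec(degrees=True)
    print("t",np.round(t,4),"a",np.round(a,1),"rows>=",int(max(np.linalg.norm(t)/.0417,np.linalg.norm(a)/7.16))+1,"pos",st["position"],"t=",st["time"])
def look(cam,name,z,m="silhouettes",st=None,p=0.3):
    for r in getattr(arm,m)(name,cam):
        if r["p"]>=p: 
            print(name,m[:4],round(r["p"],2),np.round(r["centre"],1),at(cam,r["centre"],z,st))
def masktop(cam,name,z,st=None):
    "min-area rectangle of best mask in the plane z"
    r=arm.silhouettes(name,cam)
    if not r: return None
    m=r[0]["mask"].astype(np.uint8)
    c=max(cv2.findContours(m,0,1)[0],key=cv2.contourArea)[:,0,:]
    P=np.array([at(cam,p,z,st)[:2] for p in c])
    print(name,round(r[0]["p"],2),cv2.minAreaRect((P*1000).astype(np.float32))); return m,P
E
python3 - <<'E'
from h import *
st=arm.observe(); save("wrist","w1"); print(st["position"],st["ee_rot"])
look("wrist","short_prop",0.048,st=st); look("wrist","short_prop",0,"landmark_of",st=st)
look("wrist","tall_prop",0.093,st=st); look("wrist","tall_prop",0,"landmark_of",st=st)
E
```

```text
[0.1976 0.54   0.214 ] [0.     0.1745 0.9847 0.0001]
```

View pics/w1.png

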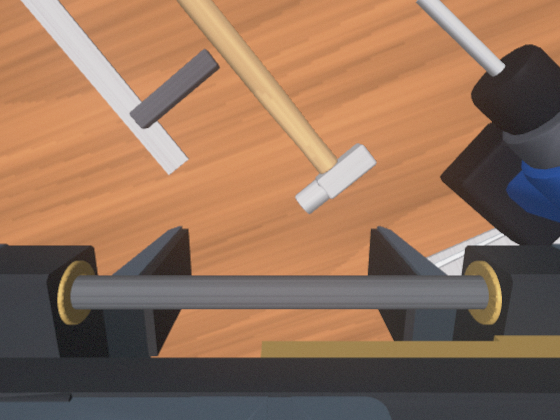

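The move was refused, probably because each row needs all its fields. In the wrist view the fingers fill rows 230 and below, so things show only above that, on the tool's +x side. I re-aim accordingly.

drive_tool:
  increments:
    - {"ax": 0, "ay": 0, "az": 0, "tx": -0.346, "ty": -0.097, "tz": -0.066, "claw": 0.091}
    - {"ax": 0, "ay": 0, "az": 0, "tx": -0.346, "ty": -0.097, "tz": -0.066, "claw": 0.091}
    - {"ax": 0, "ay": 0, "az": 0, "tx": -0.346, "ty": -0.097, "tz": -0.066, "claw": 0.091}
    - {"ax": 0, "ay": 0, "az": 0, "tx": -0.346, "ty": -0.097, "tz": -0.066, "claw": 0.091}
    - {"ax": 0, "ay": 0, "az": 0, "tx": -0.346, "ty": -0.097, "tz": -0.066, "claw": 0.091}
    - {"ax": 0, "ay": 0, "az": 0, "tx": -0.346, "ty": -0.097, "tz": -0.066, "claw": 0.091}
    - {"ax": 0, "ay": 0, "az": 0, "tx": -0.346, "ty": -0.097, "tz": -0.066, "claw": 0.091}
    - {"ax": 0, "ay": 0, "az": 0, "tx": -0.346, "ty": -0.097, "tz": -0.066, "claw": 0.091}
    - {"ax": 0, "ay": 0, "az": 0, "tx": -0.346, "ty": -0.097, "tz": -0.066, "claw": 0.091}
    - {"ax": 0, "ay": 0, "az": 0, "tx": -0.346, "ty": -0.097, "tz": -0.066, "claw": 0.091}
    - {"ax": 0, "ay": 0, "az": 0, "tx": -0.346, "ty": -0.097, "tz": -0.066, "claw": 0.091}
    - {"ax": 0, "ay": 0, "az": 0, "tx": -0.346, "ty": -0.097, "tz": -0.066, "claw": 0.091}
    - {"ax": 0, "ay": 0, "az": 0, "tx": -0.346, "ty": -0.097, "tz": -0.066, "claw": 0.091}

```text
time: 2.23
position: [0.4881, 0.3307, 0.2796]
ee_rot: [-0.0, 0.174, 0.985, -0.0]
ft_force: [-0.3, 0.4, 0.1]
finger_gap: 0.0907
grip_force: 0.0
```

```bash
python3 - <<'E'
from h import *
st=arm.observe(); im=save("wrist","w2"); print(st["position"],st["ee_rot"],st["time"])
for n,h in (("short_prop",.048),("tall_prop",.093)):
    look("wrist",n,h,st=st); look("wrist",n,0,"landmark_of",st=st); masktop("wrist",n,h,st)
E
```

```text
[0.4881 0.3307 0.2796] [-0.0005  0.1739  0.9848 -0.0001] 2.2333
short_prop silh 0.55 [226.7 116.9] [0.4024 0.3001 0.048 ]
short_prop land 0.62 [228.5 112.9] [0.3964 0.2975 0.    ]
short_prop 0.55 ((399.58355712890625, 300.3556213378906), (62.28680419921875, 46.66706085205078), 29.316879272460938)
tall_prop silh 0.93 [311.6 173.2] [0.4851 0.3661 0.093 ]
tall_prop land 0.94 [308.  164.5] [0.4894 0.3685 0.    ]
tall_prop 0.93 ((488.8996276855469, 368.9367370605469), (47.80617904663086, 65.37390899658203), 70.00616455078125)
```

View pics/w2.png

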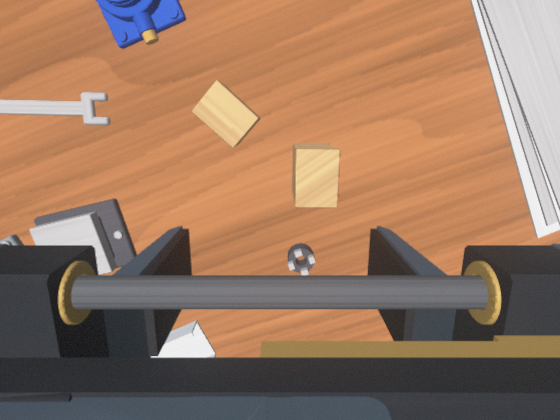

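The tall block is at about (317,178), already square to the gripper, and the short block is at (226,113). I grasp the tall block now.

drive_tool:
  increments:
    - {"ax": 0, "ay": 0, "az": 0, "tx": 0.01, "ty": 0.036, "tz": 0, "claw": 0.091}
    - {"ax": 0, "ay": 0, "az": 0, "tx": 0.01, "ty": 0.036, "tz": 0.04, "claw": 0.091}
    - {"ax": 0, "ay": 0, "az": 0, "tx": 0.01, "ty": 0.036, "tz": 0.08, "claw": 0.091}
    - {"ax": 0, "ay": 0, "az": 0, "tx": 0.01, "ty": 0.036, "tz": 0.12, "claw": 0.091}
    - {"ax": 0, "ay": 0, "az": 0, "tx": 0.01, "ty": 0.036, "tz": 0.15, "claw": 0.091}
    - {"ax": 0, "ay": 0, "az": 0, "tx": 0.01, "ty": 0.036, "tz": 0.18, "claw": 0.091}
    - {"ax": 0, "ay": 0, "az": 0, "tx": 0.01, "ty": 0.036, "tz": 0.205, "claw": 0.091}
    - {"ax": 0, "ay": 0, "az": 0, "tx": 0.01, "ty": 0.036, "tz": 0.225, "claw": 0.091}
    - {"ax": 0, "ay": 0, "az": 0, "tx": 0.01, "ty": 0.036, "tz": 0.225, "claw": 0.091}
    - {"ax": 0, "ay": 0, "az": 0, "tx": 0.01, "ty": 0.036, "tz": 0.225, "claw": 0.03}
    - {"ax": 0, "ay": 0, "az": 0, "tx": 0.01, "ty": 0.036, "tz": 0.225, "claw": 0.03}
    - {"ax": 0, "ay": 0, "az": 0, "tx": 0.01, "ty": 0.036, "tz": 0.225, "claw": 0.03}
    - {"ax": 0, "ay": 0, "az": 0, "tx": 0.01, "ty": 0.036, "tz": 0.225, "claw": 0.03}
    - {"ax": 0, "ay": 0, "az": 0, "tx": 0.01, "ty": 0.036, "tz": 0.225, "claw": 0.03}
    - {"ax": 0, "ay": 0, "az": 0, "tx": 0.01, "ty": 0.036, "tz": 0.225, "claw": 0.03}
    - {"ax": 0, "ay": 0, "az": 0, "tx": 0.01, "ty": 0.036, "tz": 0.225, "claw": 0.03}
  grip_force: 30

```text
time: 3.92
position: [0.4924, 0.3674, 0.0555]
ee_rot: [0.0, 0.175, 0.985, 0.0]
ft_force: [-0.3, 2.5, 0.6]
finger_gap: 0.0474
grip_force: 0.6
```

drive_tool:
  increments:
    - {"ax": 0, "ay": 0, "az": 0, "tx": 0, "ty": 0, "tz": 0, "claw": 0.03}
    - {"ax": 0, "ay": 0, "az": 0, "tx": 0, "ty": 0, "tz": 0, "claw": 0.03}
    - {"ax": 0, "ay": 0, "az": 0, "tx": 0, "ty": 0, "tz": -0.01, "claw": 0.03}
    - {"ax": 0, "ay": 0, "az": 0, "tx": 0, "ty": 0, "tz": -0.03, "claw": 0.03}
    - {"ax": 0, "ay": 0, "az": 0, "tx": 0, "ty": 0, "tz": -0.06, "claw": 0.03}
    - {"ax": 0, "ay": 0, "az": 0, "tx": 0, "ty": 0, "tz": -0.095, "claw": 0.03}
    - {"ax": 0, "ay": 0, "az": 0, "tx": 0, "ty": 0, "tz": -0.13, "claw": 0.03}
    - {"ax": 0, "ay": 0, "az": 0, "tx": 0, "ty": 0, "tz": -0.16, "claw": 0.03}
    - {"ax": 0, "ay": 0, "az": 0, "tx": 0, "ty": 0, "tz": -0.185, "claw": 0.03}
    - {"ax": 0, "ay": 0, "az": 0, "tx": 0, "ty": 0, "tz": -0.195, "claw": 0.03}
    - {"ax": 0, "ay": 0, "az": 0, "tx": 0, "ty": 0, "tz": -0.195, "claw": 0.03}

```text
time: 4.83
position: [0.493, 0.3678, 0.2528]
ee_rot: [0.002, 0.175, 0.985, 0.002]
ft_force: [0.3, 0.4, -1.2]
finger_gap: 0.044
grip_force: 29.9
```

```bash
python3 - <<'E'
from h import *
print(arm.observe()["finger_gap"],arm.observe()["grip_force"])
arm.read_camera("top")
masktop("top","bench_block",0.0); look("top","ram",0.0,"landmark_of")
plan(0.509,-0.181,0.25,1.67)
E
```

```text
0.04395144628888676 29.926106929779053
bench_block 0.6 ((481.7060546875, 65.04507446289062), (111.96955108642578, 90.87621307373047), 83.62541198730469)
ram land 0.97 [287.6 194.9] [ 0.496 -0.055  0.   ]
ram land 0.73 [429.7 141.6] [ 0.639  -0.4209  0.    ]
ram land 0.57 [166.6 297.7] [0.23   0.2498 0.    ]
t [-0.2049 -0.5081 -0.001 ] a [ -0.2  -0.2 -25.8] rows>= 14 pos [0.4912 0.3665 0.2477] t= 4.9833
```

The manual's scale: turns go in shares of 2 pi rad. Converting my numbers, -26 degrees / 360 = -0.0722.

drive_tool:
  increments:
    - {"ax": 0, "ay": 0, "az": -0.0083, "tx": -0.01, "ty": -0.025, "tz": 0, "claw": 0.03}
    - {"ax": 0, "ay": 0, "az": -0.0167, "tx": -0.024, "ty": -0.06, "tz": 0, "claw": 0.03}
    - {"ax": 0, "ay": 0, "az": -0.0278, "tx": -0.205, "ty": -0.508, "tz": 0, "claw": 0.03}
    - {"ax": 0, "ay": 0, "az": -0.0389, "tx": -0.205, "ty": -0.508, "tz": 0, "claw": 0.03}
    - {"ax": 0, "ay": 0, "az": -0.05, "tx": -0.205, "ty": -0.508, "tz": 0, "claw": 0.03}
    - {"ax": 0, "ay": 0, "az": -0.0611, "tx": -0.205, "ty": -0.508, "tz": 0, "claw": 0.03}
    - {"ax": 0, "ay": 0, "az": -0.0722, "tx": -0.205, "ty": -0.508, "tz": 0, "claw": 0.03}
    - {"ax": 0, "ay": 0, "az": -0.0722, "tx": -0.205, "ty": -0.508, "tz": 0, "claw": 0.03}
    - {"ax": 0, "ay": 0, "az": -0.0722, "tx": -0.205, "ty": -0.508, "tz": 0, "claw": 0.03}
    - {"ax": 0, "ay": 0, "az": -0.0722, "tx": -0.205, "ty": -0.508, "tz": 0, "claw": 0.03}
    - {"ax": 0, "ay": 0, "az": -0.0722, "tx": -0.205, "ty": -0.508, "tz": 0, "claw": 0.03}
    - {"ax": 0, "ay": 0, "az": -0.0722, "tx": -0.205, "ty": -0.508, "tz": 0, "claw": 0.03}
    - {"ax": 0, "ay": 0, "az": -0.0722, "tx": -0.205, "ty": -0.508, "tz": 0, "claw": 0.03}
    - {"ax": 0, "ay": 0, "az": -0.0722, "tx": -0.205, "ty": -0.508, "tz": 0, "claw": 0.03}
    - {"ax": 0, "ay": 0, "az": -0.0722, "tx": -0.205, "ty": -0.508, "tz": 0, "claw": 0.03}
    - {"ax": 0, "ay": 0, "az": -0.0722, "tx": -0.205, "ty": -0.508, "tz": 0, "claw": 0.03}
    - {"ax": 0, "ay": 0, "az": -0.0722, "tx": -0.205, "ty": -0.508, "tz": 0, "claw": 0.03}
    - {"ax": 0, "ay": 0, "az": -0.0722, "tx": -0.205, "ty": -0.508, "tz": 0, "claw": 0.03}

```text
time: 6.48
position: [0.5097, -0.179, 0.249]
ee_rot: [-0.001, -0.052, 0.999, 0.001]
ft_force: [0.5, 0.3, -1.9]
finger_gap: 0.0439
grip_force: 29.9
```

```bash
python3 - <<'E'
from h import *
st=arm.observe(); save("wrist","w3")
look("wrist","ram",0,"landmark_of",st); look("wrist","ram",0.055,st=st)
look("wrist","bench_block",0,"landmark_of",st); look("wrist","bench_block",0.045,st=st)
plan(0.509,-0.181,0.057,1.67)
E
```

```text
ram land 0.76 [ 76.1 258.2] [ 0.638  -0.4231  0.    ]
ram land 0.66 [381.9 178.9] [ 0.498  -0.0571  0.    ]
ram silh 0.88 [381.1 179. ] [ 0.4907 -0.0749  0.055 ]
ram silh 0.69 [ 63.1 244.2] [ 0.5972 -0.4057  0.055 ]
bench_block land 0.81 [485.6 178.8] [0.485 0.066 0.   ]
bench_block silh 0.83 [493.9 179. ] [0.4795 0.0478 0.045 ]
t [ 0.0014 -0.0015  0.193 ] a [0.  0.  0.3] rows>= 5 pos [ 0.5102 -0.1794  0.25  ] t= 6.7333
```

View pics/w3.png

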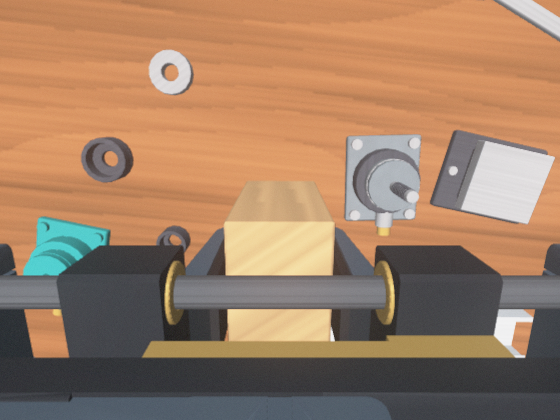

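The view shows the grey ram at (382,179) and the bench block at (486,179) with the tall block held square. The spacer is at (170,72), the larger die at (107,160) and the small die at (173,241). I lower the tall block.

drive_tool:
  increments:
    - {"ax": 0, "ay": 0, "az": 0, "tx": 0.001, "ty": -0.001, "tz": 0.03, "claw": 0.03}
    - {"ax": 0, "ay": 0, "az": 0, "tx": 0.001, "ty": -0.001, "tz": 0.065, "claw": 0.03}
    - {"ax": 0, "ay": 0, "az": 0, "tx": 0.001, "ty": -0.001, "tz": 0.1, "claw": 0.03}
    - {"ax": 0, "ay": 0, "az": 0, "tx": 0.001, "ty": -0.001, "tz": 0.135, "claw": 0.03}
    - {"ax": 0, "ay": 0, "az": 0, "tx": 0.001, "ty": -0.001, "tz": 0.16, "claw": 0.03}
    - {"ax": 0, "ay": 0, "az": 0, "tx": 0.001, "ty": -0.001, "tz": 0.178, "claw": 0.03}
    - {"ax": 0, "ay": 0, "az": 0, "tx": 0.001, "ty": -0.001, "tz": 0.187, "claw": 0.03}
    - {"ax": 0, "ay": 0, "az": 0, "tx": 0.001, "ty": -0.001, "tz": 0.191, "claw": 0.03}
    - {"ax": 0, "ay": 0, "az": 0, "tx": 0.001, "ty": -0.001, "tz": 0.194, "claw": 0.03}
    - {"ax": 0, "ay": 0, "az": 0, "tx": 0.001, "ty": -0.001, "tz": 0.195, "claw": 0.03}
    - {"ax": 0, "ay": 0, "az": 0, "tx": 0.001, "ty": -0.001, "tz": 0.195, "claw": 0.03}

```text
time: 7.65
position: [0.51, -0.1816, 0.0559]
ee_rot: [0.001, -0.052, 0.999, -0.0]
ft_force: [0.4, 0.5, -1.5]
finger_gap: 0.0439
grip_force: 29.9
```

```bash
python3 - <<'E'
from h import *
s=arm.observe(); print(s["position"],s["ft_force"],s["time"])
E
```

```text
[ 0.51   -0.1816  0.0559] [ 0.4489  0.4919 -1.5453] 7.65
```

drive_tool:
  increments:
    - {"ax": 0, "ay": 0, "az": 0, "tx": 0, "ty": 0, "tz": 0.001, "claw": 0.03}
    - {"ax": 0, "ay": 0, "az": 0, "tx": 0, "ty": 0, "tz": 0.001, "claw": 0.03}
    - {"ax": 0, "ay": 0, "az": 0, "tx": 0, "ty": 0, "tz": 0.001, "claw": 0.07}
    - {"ax": 0, "ay": 0, "az": 0, "tx": 0, "ty": 0, "tz": 0.001, "claw": 0.07}
    - {"ax": 0, "ay": 0, "az": 0, "tx": 0, "ty": 0, "tz": 0.001, "claw": 0.07}
    - {"ax": 0, "ay": 0, "az": 0, "tx": 0, "ty": 0, "tz": 0.001, "claw": 0.07}
    - {"ax": 0, "ay": 0, "az": 0, "tx": 0, "ty": 0, "tz": 0.001, "claw": 0.07}
    - {"ax": 0, "ay": 0, "az": 0, "tx": 0, "ty": 0, "tz": -0.02, "claw": 0.07}
    - {"ax": 0, "ay": 0, "az": 0, "tx": 0, "ty": 0, "tz": -0.05, "claw": 0.07}
    - {"ax": 0, "ay": 0, "az": 0, "tx": 0, "ty": 0, "tz": -0.09, "claw": 0.07}
    - {"ax": 0, "ay": 0, "az": 0, "tx": 0, "ty": 0, "tz": -0.13, "claw": 0.091}
    - {"ax": 0, "ay": 0, "az": 0, "tx": 0, "ty": 0, "tz": -0.17, "claw": 0.091}
    - {"ax": 0, "ay": 0, "az": 0, "tx": 0, "ty": 0, "tz": -0.17, "claw": 0.091}

```text
time: 8.73
position: [0.5133, -0.183, 0.2334]
ee_rot: [0.007, -0.051, 0.999, -0.003]
ft_force: [0.7, -0.6, 0.2]
finger_gap: 0.0872
grip_force: 0.0
```

```bash
python3 - <<'E'
from h import *
st=arm.observe(); arm.read_camera("wrist")
masktop("wrist","tall_prop",0.093,st)
r=masktop("wrist","spacer",0.014,st); masktop("wrist","die",.024,st)
look("wrist","spacer",0,"landmark_of",st); look("wrist","die",0,"landmark_of",st)
plan(0.46,-0.315,0.20,1.67)
E
```

```text
tall_prop 0.82 ((504.61474609375, -181.92657470703125), (68.75973510742188, 43.65436553955078), 5.914714813232422)
spacer 0.81 ((404.9534912109375, -305.7173156738281), (44.67354965209961, 46.172359466552734), 0.43817049264907837)
die 0.79 ((503.9517517089844, -371.40673828125), (48.67137145996094, 57.8774299621582), 30.533601760864258)
spacer land 0.87 [173.8  64. ] [ 0.4048 -0.3086  0.    ]
die land 0.89 [111.4 152.7] [ 0.5058 -0.3765  0.    ]
t [ 0.0617 -0.1284  0.023 ] a [ 0.1 -0.2  0.2] rows>= 4 pos [ 0.5082 -0.181   0.223 ] t= 9.0333
```

drive_tool:
  increments:
    - {"ax": 0, "ay": 0, "az": 0, "tx": 0.055, "ty": -0.114, "tz": 0, "claw": 0.091}
    - {"ax": 0, "ay": 0, "az": 0, "tx": 0.055, "ty": -0.114, "tz": 0.03, "claw": 0.091}
    - {"ax": 0, "ay": 0, "az": 0, "tx": 0.055, "ty": -0.114, "tz": 0.063, "claw": 0.091}
    - {"ax": 0, "ay": 0, "az": 0, "tx": 0.055, "ty": -0.114, "tz": 0.063, "claw": 0.091}
    - {"ax": 0, "ay": 0, "az": 0, "tx": 0.055, "ty": -0.114, "tz": 0.063, "claw": 0.091}
    - {"ax": 0, "ay": 0, "az": 0, "tx": 0.055, "ty": -0.114, "tz": 0.063, "claw": 0.091}
    - {"ax": 0, "ay": 0, "az": 0, "tx": 0.055, "ty": -0.114, "tz": 0.063, "claw": 0.091}
    - {"ax": 0, "ay": 0, "az": 0, "tx": 0.055, "ty": -0.114, "tz": 0.063, "claw": 0.091}

```text
time: 9.7
position: [0.4673, -0.2998, 0.1628]
ee_rot: [0.001, -0.052, 0.999, -0.0]
ft_force: [-0.0, 0.5, 0.4]
finger_gap: 0.0911
grip_force: 0.0
```

```bash
python3 - <<'E'
from h import *
st=arm.observe(); im=arm.read_camera("wrist"); print(st["qd"])
for n,h in (("spacer",.014),("die",.024)):
    r=masktop("wrist",n,h,st); look("wrist",n,0,"landmark_of",st)
    if r:
        m,P=r; (c,_)=cv2.minEnclosingCircle((P*1000).astype(np.float32)), 0; print(c)
cv2.imwrite("pics/w4.png",im[:,:,::-1])
plan(0.402,-0.310,0.004,1.67)
E
```

```text
[ 0.0061 -0.0089 -0.001  -0.0016 -0.0023 -0.0015]
spacer 0.9 ((405.2694091796875, -308.3777160644531), (44.30504608154297, 44.73895263671875), 5.9978508949279785)
spacer land 0.93 [275.7 123.7] [ 0.4042 -0.3102  0.    ]
((405.30462646484375, -308.1724853515625), 22.76373291015625)
die 0.71 ((500.7179260253906, -371.48797607421875), (48.38521194458008, 47.681949615478516), 45.9071044921875)
die land 0.9 [196.4 223.1] [ 0.5065 -0.3778  0.    ]
((503.00927734375, -372.8232116699219), 27.23631477355957)
t [ 0.0657 -0.0032  0.1586] a [-0.   0.1  0.3] rows>= 5 pos [ 0.4668 -0.2999  0.1627] t= 9.95
```

View pics/w4.png

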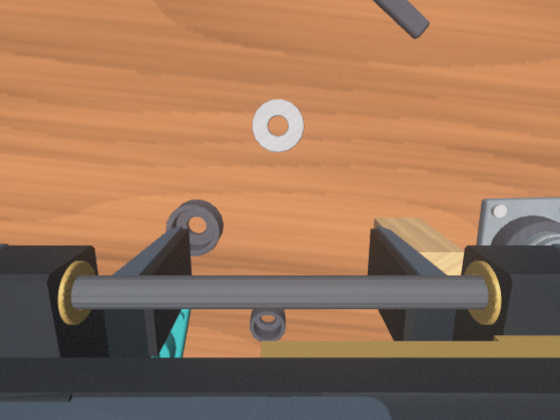

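The spacer is at (277,125), measured at (0.405, −0.308) with a diameter of about 45 mm, against 46 mm specified. I grasp it.

drive_tool:
  increments:
    - {"ax": 0, "ay": 0, "az": 0, "tx": 0.03, "ty": -0.002, "tz": 0.02, "claw": 0.091}
    - {"ax": 0, "ay": 0, "az": 0, "tx": 0.0625, "ty": -0.002, "tz": 0.04, "claw": 0.091}
    - {"ax": 0, "ay": 0, "az": 0, "tx": 0.0625, "ty": -0.002, "tz": 0.08, "claw": 0.07}
    - {"ax": 0, "ay": 0, "az": 0, "tx": 0.0625, "ty": -0.002, "tz": 0.115, "claw": 0.07}
    - {"ax": 0, "ay": 0, "az": 0, "tx": 0.0625, "ty": -0.002, "tz": 0.14, "claw": 0.07}
    - {"ax": 0, "ay": 0, "az": 0, "tx": 0.0625, "ty": -0.002, "tz": 0.152, "claw": 0.065}
    - {"ax": 0, "ay": 0, "az": 0, "tx": 0.0625, "ty": -0.002, "tz": 0.1585, "claw": 0.06}
    - {"ax": 0, "ay": 0, "az": 0, "tx": 0.0625, "ty": -0.002, "tz": 0.1585, "claw": 0.055}
    - {"ax": 0, "ay": 0, "az": 0, "tx": 0.0625, "ty": -0.002, "tz": 0.1585, "claw": 0.03}
    - {"ax": 0, "ay": 0, "az": 0, "tx": 0.0625, "ty": -0.002, "tz": 0.1585, "claw": 0.03}
    - {"ax": 0, "ay": 0, "az": 0, "tx": 0.0625, "ty": -0.002, "tz": 0.1585, "claw": 0.03}
    - {"ax": 0, "ay": 0, "az": 0, "tx": 0.0625, "ty": -0.002, "tz": 0.1585, "claw": 0.03}
    - {"ax": 0, "ay": 0, "az": 0, "tx": 0.0625, "ty": -0.002, "tz": 0.1585, "claw": 0.03}
    - {"ax": 0, "ay": 0, "az": 0, "tx": 0.0625, "ty": -0.002, "tz": 0.1585, "claw": 0.03}
  grip_force: 25

```text
time: 11.12
position: [0.405, -0.3092, 0.0044]
ee_rot: [0.001, -0.051, 0.999, -0.001]
ft_force: [0.4, 0.8, 6.4]
finger_gap: 0.0451
grip_force: 25.0
```

drive_tool:
  increments:
    - {"ax": 0, "ay": 0, "az": 0, "tx": 0, "ty": 0, "tz": -0.02, "claw": 0.03}
    - {"ax": 0, "ay": 0, "az": 0, "tx": 0, "ty": 0, "tz": -0.055, "claw": 0.03}
    - {"ax": 0, "ay": 0, "az": 0, "tx": 0, "ty": 0, "tz": -0.095, "claw": 0.03}
    - {"ax": 0, "ay": 0, "az": 0, "tx": 0, "ty": 0, "tz": -0.135, "claw": 0.03}
    - {"ax": 0, "ay": 0, "az": 0, "tx": 0, "ty": 0, "tz": -0.175, "claw": 0.03}
    - {"ax": 0, "ay": 0, "az": 0, "tx": -0.02, "ty": 0.03, "tz": -0.2, "claw": 0.03}
    - {"ax": 0, "ay": 0, "az": 0, "tx": -0.181, "ty": 0.241, "tz": -0.256, "claw": 0.03}
    - {"ax": 0, "ay": 0, "az": 0, "tx": -0.181, "ty": 0.241, "tz": -0.256, "claw": 0.03}
    - {"ax": 0, "ay": 0, "az": 0, "tx": -0.181, "ty": 0.241, "tz": -0.256, "claw": 0.03}
    - {"ax": 0, "ay": 0, "az": 0, "tx": -0.181, "ty": 0.241, "tz": -0.256, "claw": 0.03}
    - {"ax": 0, "ay": 0, "az": 0, "tx": -0.181, "ty": 0.241, "tz": -0.256, "claw": 0.03}
    - {"ax": 0, "ay": 0, "az": 0, "tx": -0.181, "ty": 0.241, "tz": -0.256, "claw": 0.03}
    - {"ax": 0, "ay": 0, "az": 0, "tx": -0.181, "ty": 0.241, "tz": -0.256, "claw": 0.03}
    - {"ax": 0, "ay": 0, "az": 0, "tx": -0.181, "ty": 0.241, "tz": -0.256, "claw": 0.03}
    - {"ax": 0, "ay": 0, "az": 0, "tx": -0.181, "ty": 0.241, "tz": -0.256, "claw": 0.03}
    - {"ax": 0, "ay": 0, "az": 0, "tx": -0.181, "ty": 0.241, "tz": -0.256, "claw": 0.03}
    - {"ax": 0, "ay": 0, "az": 0, "tx": -0.181, "ty": 0.241, "tz": -0.256, "claw": 0.03}
    - {"ax": 0, "ay": 0, "az": 0, "tx": -0.181, "ty": 0.241, "tz": -0.256, "claw": 0.03}
    - {"ax": 0, "ay": 0, "az": 0, "tx": -0.181, "ty": 0.241, "tz": -0.256, "claw": 0.03}

```text
time: 12.7
position: [0.559, -0.0515, 0.2593]
ee_rot: [-0.0, -0.051, 0.999, 0.0]
ft_force: [0.6, -0.3, -0.2]
finger_gap: 0.0451
grip_force: 25.0
```

```bash
python3 - <<'E'
from h import *
st=arm.observe(); im=save("wrist","w5",(200,40,440,220),3); print(st["position"],st["qd"],st["time"],st["finger_gap"])
look("wrist","ram",0,"landmark_of",st); masktop("wrist","bench_block",0,st); look("wrist","bench_block",0,"landmark_of",st)
E
```

```text
[ 0.559  -0.0515  0.2593] [ 0.0041 -0.0008 -0.0072 -0.     -0.001   0.0009] 12.7 0.04507192117058972
ram land 0.93 [277.7 127.5] [ 0.5014 -0.0596  0.    ]
bench_block 0.9 ((482.3139953613281, 65.02223205566406), (115.56338500976562, 94.5129165649414), 83.01595306396484)
bench_block land 0.92 [385.8 121.8] [0.4821 0.0661 0.    ]
```

View pics/w5.png

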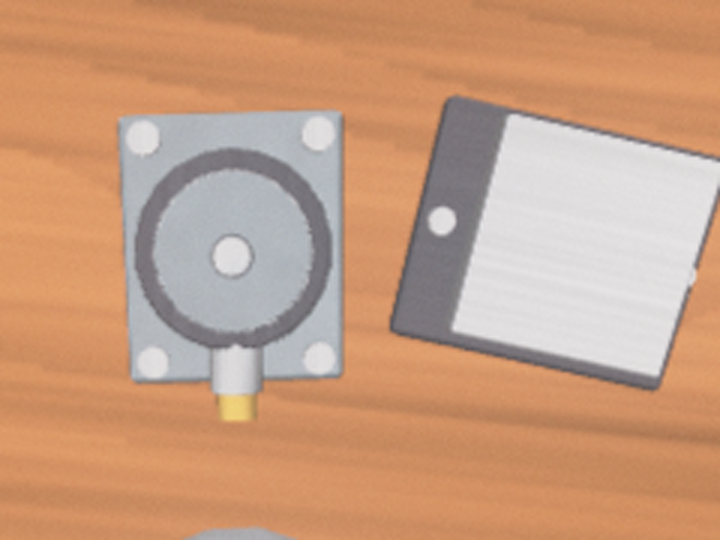

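The view shows the stud tip at full-image (277.2,125.2), the seat centre at (277.4,122.5) and the bench block's top centre at (395,121).

```bash
python3 - <<'E'
from h import *
st=arm.observe()
print(st["position"],at("wrist",(276.9,124.9),.108,st),at("wrist",(277.1,122.2),.055,st),at("wrist",(394.9,121.0),.045,st))
print(at("wrist",(250/1,0),0,st)*0)
im=cv2.imread("pics/w5.png")
# stud tip & seat by colour-free Hough
g=cv2.cvtColor(im,6)
c=cv2.HoughCircles(g[215:300,190:275],3,1,50,param1=60,param2=10,minRadius=14,maxRadius=26); print(c)
E
```

```text
[ 0.5594 -0.0509  0.2595] [ 0.4967 -0.0599  0.108 ] [ 0.4952 -0.0602  0.055 ] [0.4814 0.0629 0.045 ]
[ 0. -0.  0.]
[[[39.5 42.5 21. ]]]
```

drive_tool:
  increments:
    - {"ax": 0, "ay": 0, "az": 0, "tx": 0.03, "ty": -0.001, "tz": 0, "claw": 0.03}
    - {"ax": 0, "ay": 0, "az": 0, "tx": 0.063, "ty": -0.0025, "tz": 0.02, "claw": 0.03}
    - {"ax": 0, "ay": 0, "az": 0, "tx": 0.063, "ty": -0.0025, "tz": 0.06, "claw": 0.03}
    - {"ax": 0, "ay": 0, "az": 0, "tx": 0.063, "ty": -0.0025, "tz": 0.1, "claw": 0.03}
    - {"ax": 0, "ay": 0, "az": 0, "tx": 0.063, "ty": -0.0025, "tz": 0.125, "claw": 0.03}
    - {"ax": 0, "ay": 0, "az": 0, "tx": 0.063, "ty": -0.0025, "tz": 0.135, "claw": 0.03}
    - {"ax": 0, "ay": 0, "az": 0, "tx": 0.063, "ty": -0.0025, "tz": 0.14, "claw": 0.03}
    - {"ax": 0, "ay": 0, "az": 0, "tx": 0.063, "ty": -0.0025, "tz": 0.145, "claw": 0.03}
    - {"ax": 0, "ay": 0, "az": 0, "tx": 0.063, "ty": -0.0025, "tz": 0.15, "claw": 0.03}
    - {"ax": 0, "ay": 0, "az": 0, "tx": 0.063, "ty": -0.0025, "tz": 0.155, "claw": 0.03}
    - {"ax": 0, "ay": 0, "az": 0, "tx": 0.063, "ty": -0.0025, "tz": 0.155, "claw": 0.03}

```text
time: 13.82
position: [0.4974, -0.0594, 0.1045]
ee_rot: [0.0, -0.052, 0.999, 0.0]
ft_force: [-0.6, 0.3, -0.9]
finger_gap: 0.0451
grip_force: 25.0
```

No contact, so the ring is over the stud tip. I lower it on.

drive_tool:
  increments:
    - {"ax": 0, "ay": 0, "az": 0, "tx": 0, "ty": -0.0005, "tz": 0.01, "claw": 0.03}
    - {"ax": 0, "ay": 0, "az": 0, "tx": 0, "ty": -0.0005, "tz": 0.022, "claw": 0.03}
    - {"ax": 0, "ay": 0, "az": 0, "tx": 0, "ty": -0.0005, "tz": 0.033, "claw": 0.03}
    - {"ax": 0, "ay": 0, "az": 0, "tx": 0, "ty": -0.0005, "tz": 0.039, "claw": 0.03}
    - {"ax": 0, "ay": 0, "az": 0, "tx": 0, "ty": -0.0005, "tz": 0.042, "claw": 0.03}
    - {"ax": 0, "ay": 0, "az": 0, "tx": 0, "ty": -0.0005, "tz": 0.0435, "claw": 0.03}
    - {"ax": 0, "ay": 0, "az": 0, "tx": 0, "ty": -0.0005, "tz": 0.0445, "claw": 0.03}
    - {"ax": 0, "ay": 0, "az": 0, "tx": 0, "ty": -0.0005, "tz": 0.0445, "claw": 0.03}

```text
time: 14.48
position: [0.4975, -0.06, 0.0602]
ee_rot: [0.0, -0.051, 0.999, -0.0]
ft_force: [-0.5, 1.0, -1.3]
finger_gap: 0.0447
grip_force: 25.0
```

drive_tool:
  increments:
    - {"ax": 0, "ay": 0, "az": 0, "tx": 0, "ty": 0, "tz": 0.001, "claw": 0.03}
    - {"ax": 0, "ay": 0, "az": 0, "tx": 0, "ty": 0, "tz": 0.001, "claw": 0.065}
    - {"ax": 0, "ay": 0, "az": 0, "tx": 0, "ty": 0, "tz": 0.001, "claw": 0.065}
    - {"ax": 0, "ay": 0, "az": 0, "tx": 0, "ty": 0, "tz": 0.001, "claw": 0.065}
    - {"ax": 0, "ay": 0, "az": 0, "tx": 0, "ty": 0, "tz": 0.001, "claw": 0.065}
    - {"ax": 0, "ay": 0, "az": 0, "tx": 0, "ty": 0, "tz": 0.001, "claw": 0.065}
    - {"ax": 0, "ay": 0, "az": 0, "tx": 0, "ty": 0, "tz": -0.03, "claw": 0.065}
    - {"ax": 0, "ay": 0, "az": 0, "tx": 0, "ty": 0, "tz": -0.065, "claw": 0.065}
    - {"ax": 0, "ay": 0, "az": 0, "tx": 0, "ty": 0, "tz": -0.1, "claw": 0.091}
    - {"ax": 0, "ay": 0, "az": 0, "tx": 0, "ty": 0, "tz": -0.14, "claw": 0.091}
    - {"ax": 0, "ay": 0, "az": 0, "tx": -0.03, "ty": 0, "tz": -0.17, "claw": 0.091}
    - {"ax": 0, "ay": 0, "az": 0, "tx": -0.063, "ty": 0, "tz": -0.2, "claw": 0.091}
    - {"ax": 0, "ay": 0, "az": 0, "tx": -0.063, "ty": 0, "tz": -0.2, "claw": 0.091}
    - {"ax": 0, "ay": 0, "az": 0, "tx": -0.063, "ty": 0, "tz": -0.2, "claw": 0.091}

```text
time: 15.65
position: [0.5618, -0.0534, 0.2613]
ee_rot: [0.002, -0.052, 0.999, -0.0]
ft_force: [-0.8, 0.7, -1.3]
finger_gap: 0.091
grip_force: 0.0
```

```bash
python3 - <<'E'
from h import *
st=arm.observe(); im=arm.read_camera("wrist"); print(st["position"],st["qd"],st["time"],st["finger_gap"])
cv2.imwrite("pics/w6.png",cv2.resize(im[80:180,220:340],None,fx=5,fy=5)[:,:,::-1])
r=masktop("wrist","spacer",0.069,st)
if r: print(cv2.minEnclosingCircle((r[1]*1000).astype(np.float32)))
# die viewpoint: TCP = die - .0625 toolx
plan(0.503+.062,-0.372+.0065,0.1727,1.673)
E
```

```text
[ 0.5618 -0.0534  0.2613] [-0.0074 -0.0008  0.122  -0.002   0.0046 -0.0023] 15.65 0.09097875673714886
spacer 0.65 ((498.044677734375, -60.405189514160156), (44.31092834472656, 44.724761962890625), 5.9664154052734375)
((498.0917053222656, -60.19390106201172), 22.83823585510254)
t [ 0.0253 -0.3112  0.0856] a [ 0.  -0.2  0.1] rows>= 8 pos [ 0.5584 -0.0534  0.2584] t= 15.75
```

View pics/w6.png

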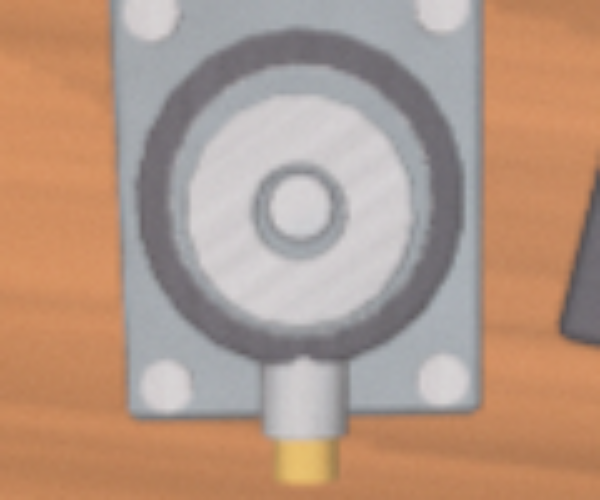

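The spacer is seated and centred on the stud (crop (300,208)). Next is the die. Candidates in the top view are the large cup at (415,193), the small cup at (384,157) and the punch at (141,152). I confirm the choice in a close crop.

drive_tool:
  increments:
    - {"ax": 0, "ay": 0, "az": 0, "tx": 0.025, "ty": -0.311, "tz": 0.01, "claw": 0.091}
    - {"ax": 0, "ay": 0, "az": 0, "tx": 0.025, "ty": -0.311, "tz": 0.02, "claw": 0.091}
    - {"ax": 0, "ay": 0, "az": 0, "tx": 0.025, "ty": -0.311, "tz": 0.03, "claw": 0.091}
    - {"ax": 0, "ay": 0, "az": 0, "tx": 0.025, "ty": -0.311, "tz": 0.04, "claw": 0.091}
    - {"ax": 0, "ay": 0, "az": 0, "tx": 0.025, "ty": -0.311, "tz": 0.05, "claw": 0.091}
    - {"ax": 0, "ay": 0, "az": 0, "tx": 0.025, "ty": -0.311, "tz": 0.06, "claw": 0.091}
    - {"ax": 0, "ay": 0, "az": 0, "tx": 0.025, "ty": -0.311, "tz": 0.086, "claw": 0.091}
    - {"ax": 0, "ay": 0, "az": 0, "tx": 0.025, "ty": -0.311, "tz": 0.086, "claw": 0.091}
    - {"ax": 0, "ay": 0, "az": 0, "tx": 0.025, "ty": -0.311, "tz": 0.086, "claw": 0.091}
    - {"ax": 0, "ay": 0, "az": 0, "tx": 0.025, "ty": -0.311, "tz": 0.086, "claw": 0.091}
    - {"ax": 0, "ay": 0, "az": 0, "tx": 0.025, "ty": -0.311, "tz": 0.086, "claw": 0.091}
    - {"ax": 0, "ay": 0, "az": 0, "tx": 0.025, "ty": -0.311, "tz": 0.086, "claw": 0.091}
    - {"ax": 0, "ay": 0, "az": 0, "tx": 0.025, "ty": -0.311, "tz": 0.086, "claw": 0.091}

```text
time: 16.83
position: [0.5673, -0.3641, 0.1752]
ee_rot: [0.001, -0.052, 0.999, -0.0]
ft_force: [-1.0, 0.5, 0.5]
finger_gap: 0.091
grip_force: 0.0
```

```bash
python3 - <<'E'
from h import *
st=arm.observe(); im=arm.read_camera("wrist"); print(st["position"],st["qd"],st["time"],st["finger_gap"])
cv2.imwrite("pics/w7.png",cv2.resize(im[60:260,180:440],None,fx=3,fy=3)[:,:,::-1])
for z,n in ((.024,"die"),(.024,"spare_die")):
    r=masktop("wrist",n,z,st)
    if r: print(cv2.minEnclosingCircle((r[1]*1000).astype(np.float32)))
    look("wrist",n,0,"landmark_of",st)
E
```

```text
[ 0.5673 -0.3641  0.1752] [ 0.0021 -0.0024 -0.0079 -0.0006 -0.0017 -0.0004] 16.8333 0.09099550261162787
die 0.71 ((506.1219177246094, -375.4085693359375), (48.96833038330078, 48.61526107788086), 6.017208576202393)
((506.15478515625, -376.0876770019531), 25.092506408691406)
die land 0.58 [273.7 128.4] [ 0.509  -0.3761  0.    ]
spare_die 0.75 ((595.2437744140625, -300.33624267578125), (40.84442901611328, 34.15998840332031), 38.308998107910156)
((595.5745239257812, -300.8263244628906), 20.47415542602539)
```

View pics/w7.png

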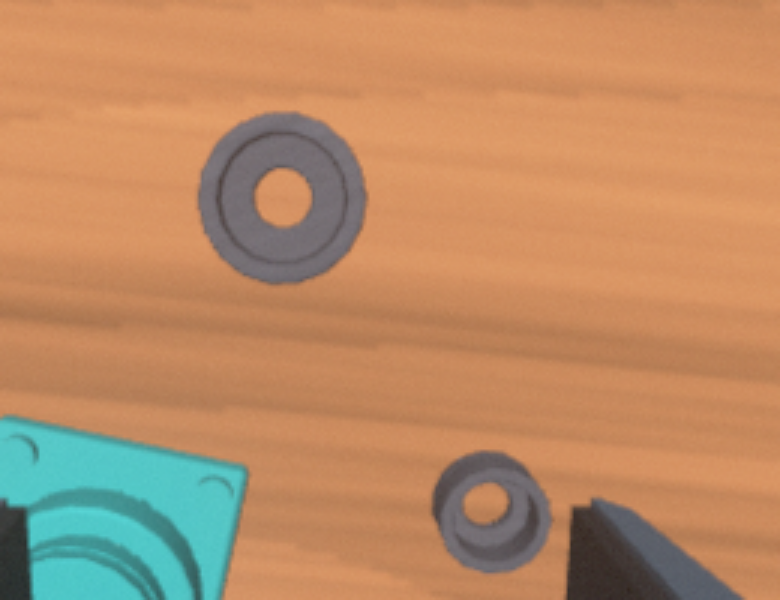

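The larger cup is at crop (283,198), 49–50 mm across and hollow side up. The small cup at (492,512) is 34 mm across. I grasp the large one.

drive_tool:
  increments:
    - {"ax": 0, "ay": 0, "az": 0, "tx": 0.03, "ty": -0.003, "tz": 0.01, "claw": 0.091}
    - {"ax": 0, "ay": 0, "az": 0, "tx": 0.062, "ty": -0.005, "tz": 0.035, "claw": 0.091}
    - {"ax": 0, "ay": 0, "az": 0, "tx": 0.062, "ty": -0.005, "tz": 0.075, "claw": 0.075}
    - {"ax": 0, "ay": 0, "az": 0, "tx": 0.062, "ty": -0.005, "tz": 0.115, "claw": 0.075}
    - {"ax": 0, "ay": 0, "az": 0, "tx": 0.062, "ty": -0.005, "tz": 0.145, "claw": 0.075}
    - {"ax": 0, "ay": 0, "az": 0, "tx": 0.062, "ty": -0.005, "tz": 0.16, "claw": 0.07}
    - {"ax": 0, "ay": 0, "az": 0, "tx": 0.062, "ty": -0.005, "tz": 0.169, "claw": 0.065}
    - {"ax": 0, "ay": 0, "az": 0, "tx": 0.062, "ty": -0.005, "tz": 0.169, "claw": 0.06}
    - {"ax": 0, "ay": 0, "az": 0, "tx": 0.062, "ty": -0.005, "tz": 0.169, "claw": 0.04}
    - {"ax": 0, "ay": 0, "az": 0, "tx": 0.062, "ty": -0.005, "tz": 0.169, "claw": 0.04}
    - {"ax": 0, "ay": 0, "az": 0, "tx": 0.062, "ty": -0.005, "tz": 0.169, "claw": 0.04}
    - {"ax": 0, "ay": 0, "az": 0, "tx": 0.062, "ty": -0.005, "tz": 0.169, "claw": 0.04}
    - {"ax": 0, "ay": 0, "az": 0, "tx": 0.062, "ty": -0.005, "tz": 0.169, "claw": 0.04}
    - {"ax": 0, "ay": 0, "az": 0, "tx": 0.062, "ty": -0.005, "tz": 0.169, "claw": 0.04}
  grip_force: 25

```text
time: 18.25
position: [0.5067, -0.3773, 0.0063]
ee_rot: [0.001, -0.051, 0.999, -0.001]
ft_force: [0.9, 0.4, 4.8]
finger_gap: 0.05
grip_force: 25.0
```

drive_tool:
  increments:
    - {"ax": 0, "ay": 0, "az": 0, "tx": 0, "ty": 0, "tz": -0.02, "claw": 0.04}
    - {"ax": 0, "ay": 0, "az": 0, "tx": 0, "ty": 0, "tz": -0.06, "claw": 0.04}
    - {"ax": 0, "ay": 0, "az": 0, "tx": 0, "ty": 0, "tz": -0.1, "claw": 0.04}
    - {"ax": 0, "ay": 0, "az": 0, "tx": 0, "ty": 0, "tz": -0.14, "claw": 0.04}
    - {"ax": 0, "ay": 0, "az": 0, "tx": -0.003, "ty": 0.02, "tz": -0.17, "claw": 0.04}
    - {"ax": 0, "ay": 0, "az": 0, "tx": -0.023, "ty": 0.316, "tz": -0.17, "claw": 0.04}
    - {"ax": 0, "ay": 0, "az": 0, "tx": -0.023, "ty": 0.316, "tz": -0.17, "claw": 0.04}
    - {"ax": 0, "ay": 0, "az": 0, "tx": -0.023, "ty": 0.316, "tz": -0.17, "claw": 0.04}
    - {"ax": 0, "ay": 0, "az": 0, "tx": -0.023, "ty": 0.316, "tz": -0.17, "claw": 0.04}
    - {"ax": 0, "ay": 0, "az": 0, "tx": -0.023, "ty": 0.316, "tz": -0.17, "claw": 0.04}
    - {"ax": 0, "ay": 0, "az": 0, "tx": -0.023, "ty": 0.316, "tz": -0.17, "claw": 0.04}
    - {"ax": 0, "ay": 0, "az": 0, "tx": -0.023, "ty": 0.316, "tz": -0.17, "claw": 0.04}
    - {"ax": 0, "ay": 0, "az": 0, "tx": -0.023, "ty": 0.316, "tz": -0.17, "claw": 0.04}
    - {"ax": 0, "ay": 0, "az": 0, "tx": -0.023, "ty": 0.316, "tz": -0.17, "claw": 0.04}
    - {"ax": 0, "ay": 0, "az": 0, "tx": -0.023, "ty": 0.316, "tz": -0.15, "claw": 0.04}
    - {"ax": 0, "ay": 0, "az": 0, "tx": -0.023, "ty": 0.316, "tz": -0.13, "claw": 0.04}
    - {"ax": 0, "ay": 0, "az": 0, "tx": -0.023, "ty": 0.316, "tz": -0.13, "claw": 0.04}
    - {"ax": 0, "ay": 0, "az": 0, "tx": -0.023, "ty": 0.316, "tz": -0.13, "claw": 0.04}

```text
time: 19.75
position: [0.4955, -0.0612, 0.1342]
ee_rot: [-0.001, -0.051, 0.999, 0.0]
ft_force: [0.6, -0.5, -1.7]
finger_gap: 0.0495
grip_force: 25.0
```

drive_tool:
  increments:
    - {"ax": 0, "ay": 0, "az": 0, "tx": -0.0015, "ty": 0.0008, "tz": 0.01, "claw": 0.04}
    - {"ax": 0, "ay": 0, "az": 0, "tx": -0.0015, "ty": 0.0008, "tz": 0.018, "claw": 0.04}
    - {"ax": 0, "ay": 0, "az": 0, "tx": -0.0015, "ty": 0.0008, "tz": 0.023, "claw": 0.04}
    - {"ax": 0, "ay": 0, "az": 0, "tx": -0.0015, "ty": 0.0008, "tz": 0.028, "claw": 0.04}
    - {"ax": 0, "ay": 0, "az": 0, "tx": -0.0015, "ty": 0.0008, "tz": 0.028, "claw": 0.04}
    - {"ax": 0, "ay": 0, "az": 0, "tx": -0.0015, "ty": 0.0008, "tz": 0.028, "claw": 0.04}

```text
time: 20.25
position: [0.4975, -0.0591, 0.1067]
ee_rot: [-0.0, -0.052, 0.999, 0.0]
ft_force: [0.6, 0.3, -1.0]
finger_gap: 0.0497
grip_force: 25.0
```

Contact-free; I descend with a −0.8 mm correction in y.

drive_tool:
  increments:
    - {"ax": 0, "ay": 0, "az": 0, "tx": 0, "ty": -0.0008, "tz": 0.007, "claw": 0.04}
    - {"ax": 0, "ay": 0, "az": 0, "tx": 0, "ty": -0.0008, "tz": 0.015, "claw": 0.04}
    - {"ax": 0, "ay": 0, "az": 0, "tx": 0, "ty": -0.0008, "tz": 0.023, "claw": 0.04}
    - {"ax": 0, "ay": 0, "az": 0, "tx": 0, "ty": -0.0008, "tz": 0.028, "claw": 0.04}
    - {"ax": 0, "ay": 0, "az": 0, "tx": 0, "ty": -0.0008, "tz": 0.03, "claw": 0.04}
    - {"ax": 0, "ay": 0, "az": 0, "tx": 0, "ty": -0.0008, "tz": 0.0315, "claw": 0.04}
    - {"ax": 0, "ay": 0, "az": 0, "tx": 0, "ty": -0.0008, "tz": 0.0315, "claw": 0.04}
    - {"ax": 0, "ay": 0, "az": 0, "tx": 0, "ty": -0.0008, "tz": 0.0315, "claw": 0.04}

```text
time: 20.92
position: [0.498, -0.0599, 0.0756]
ee_rot: [0.0, -0.051, 0.999, -0.0]
ft_force: [0.5, 0.1, -1.8]
finger_gap: 0.0501
grip_force: 25.0
```

drive_tool:
  increments:
    - {"ax": 0, "ay": 0, "az": 0, "tx": 0, "ty": 0, "tz": 0.001, "claw": 0.04}
    - {"ax": 0, "ay": 0, "az": 0, "tx": 0, "ty": 0, "tz": 0.001, "claw": 0.07}
    - {"ax": 0, "ay": 0, "az": 0, "tx": 0, "ty": 0, "tz": 0.001, "claw": 0.07}
    - {"ax": 0, "ay": 0, "az": 0, "tx": 0, "ty": 0, "tz": 0.001, "claw": 0.07}
    - {"ax": 0, "ay": 0, "az": 0, "tx": 0, "ty": 0, "tz": 0.001, "claw": 0.07}
    - {"ax": 0, "ay": 0, "az": 0, "tx": 0, "ty": 0, "tz": 0.001, "claw": 0.07}
    - {"ax": 0, "ay": 0, "az": 0, "tx": 0, "ty": 0, "tz": -0.03, "claw": 0.07}
    - {"ax": 0, "ay": 0, "az": 0, "tx": 0, "ty": 0, "tz": -0.065, "claw": 0.07}
    - {"ax": 0, "ay": 0, "az": 0, "tx": 0, "ty": 0, "tz": -0.1, "claw": 0.091}
    - {"ax": 0, "ay": 0, "az": 0, "tx": -0.03, "ty": 0, "tz": -0.14, "claw": 0.091}
    - {"ax": 0, "ay": 0, "az": 0, "tx": -0.063, "ty": 0, "tz": -0.185, "claw": 0.091}
    - {"ax": 0, "ay": 0, "az": 0, "tx": -0.063, "ty": 0, "tz": -0.185, "claw": 0.091}
    - {"ax": 0, "ay": 0, "az": 0, "tx": -0.063, "ty": 0, "tz": -0.185, "claw": 0.091}
    - {"ax": 0, "ay": 0, "az": 0, "tx": -0.063, "ty": 0, "tz": -0.185, "claw": 0.091}

```text
time: 22.08
position: [0.5607, -0.0534, 0.2606]
ee_rot: [0.0, -0.052, 0.999, -0.0]
ft_force: [0.0, 0.1, -1.4]
finger_gap: 0.0912
grip_force: 0.0
```

```bash
python3 - <<'E'
from h import *
st=arm.observe(); im=arm.read_camera("wrist"); print(st["position"],st["qd"],st["time"],st["finger_gap"])
cv2.imwrite("pics/w8.png",cv2.resize(im[60:230,100:440],None,fx=2.3,fy=2.3)[:,:,::-1])
r=masktop("wrist","die",0.093,st)
if r: print(cv2.minEnclosingCircle((r[1]*1000).astype(np.float32)))
look("wrist","tall_prop",0,"landmark_of",st);masktop("wrist","tall_prop",.093,st)
# short prop grasp: close axis 119.3 deg, above it
plan(0.400,0.2995,0.20,np.radians(119.3))
E
```

```text
[ 0.5607 -0.0534  0.2606] [-0.006   0.0064  0.0826 -0.0013  0.0025 -0.0011] 22.0833 0.0912004842337938
die 0.58 ((497.5135192871094, -60.66035842895508), (47.712799072265625, 49.99986267089844), 5.946293354034424)
((497.9480895996094, -60.46585464477539), 25.166690826416016)
tall_prop land 0.81 [173.7 119.8] [ 0.5074 -0.1842  0.    ]
tall_prop 0.87 ((507.4619445800781, -170.96279907226562), (60.15388107299805, 66.6527099609375), 5.951289653778076)
t [0.1214 0.3673 0.0595] a [  0.1  -0.2 -23.4] rows>= 10 pos [ 0.5587 -0.0534  0.2587] t= 22.2833
```

View pics/w8.png

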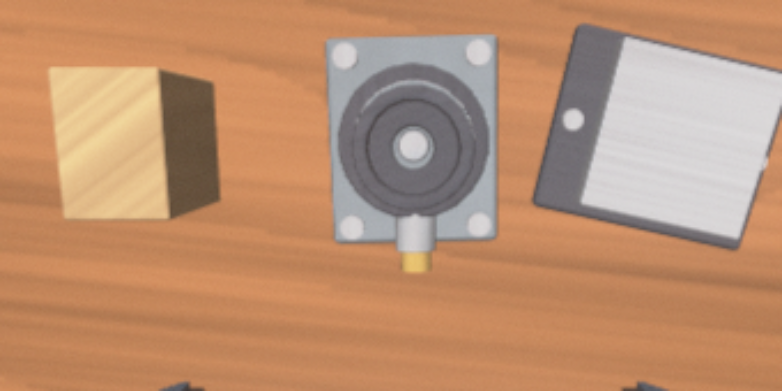

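The die is seated hollow up over the stud at (412,147) in the crop, with the tall block in line to its left. Next, the short block.

In the tool's units: -23.4 degrees / 360 = -0.065.

drive_tool:
  increments:
    - {"ax": 0, "ay": 0, "az": -0.0139, "tx": 0.121, "ty": 0.367, "tz": 0, "claw": 0.091}
    - {"ax": 0, "ay": 0, "az": -0.0278, "tx": 0.121, "ty": 0.367, "tz": 0, "claw": 0.091}
    - {"ax": 0, "ay": 0, "az": -0.0417, "tx": 0.121, "ty": 0.367, "tz": 0, "claw": 0.091}
    - {"ax": 0, "ay": 0, "az": -0.0556, "tx": 0.121, "ty": 0.367, "tz": 0, "claw": 0.091}
    - {"ax": 0, "ay": 0, "az": -0.065, "tx": 0.121, "ty": 0.367, "tz": 0, "claw": 0.091}
    - {"ax": 0, "ay": 0, "az": -0.065, "tx": 0.121, "ty": 0.367, "tz": 0.02, "claw": 0.091}
    - {"ax": 0, "ay": 0, "az": -0.065, "tx": 0.121, "ty": 0.367, "tz": 0.04, "claw": 0.091}
    - {"ax": 0, "ay": 0, "az": -0.065, "tx": 0.121, "ty": 0.367, "tz": 0.06, "claw": 0.091}
    - {"ax": 0, "ay": 0, "az": -0.065, "tx": 0.121, "ty": 0.367, "tz": 0.06, "claw": 0.091}
    - {"ax": 0, "ay": 0, "az": -0.065, "tx": 0.121, "ty": 0.367, "tz": 0.06, "claw": 0.091}
    - {"ax": 0, "ay": 0, "az": -0.065, "tx": 0.121, "ty": 0.367, "tz": 0.06, "claw": 0.091}
    - {"ax": 0, "ay": 0, "az": -0.065, "tx": 0.121, "ty": 0.367, "tz": 0.06, "claw": 0.091}
    - {"ax": 0, "ay": 0, "az": -0.065, "tx": 0.121, "ty": 0.367, "tz": 0.06, "claw": 0.091}
    - {"ax": 0, "ay": 0, "az": -0.065, "tx": 0.121, "ty": 0.367, "tz": 0.1, "claw": 0.091}
    - {"ax": 0, "ay": 0, "az": -0.065, "tx": 0.121, "ty": 0.367, "tz": 0.14, "claw": 0.091}
    - {"ax": 0, "ay": 0, "az": -0.065, "tx": 0.121, "ty": 0.367, "tz": 0.175, "claw": 0.091}
    - {"ax": 0, "ay": 0, "az": -0.065, "tx": 0.121, "ty": 0.367, "tz": 0.205, "claw": 0.091}
    - {"ax": 0, "ay": 0, "az": -0.065, "tx": 0.121, "ty": 0.367, "tz": 0.23, "claw": 0.091}
    - {"ax": 0, "ay": 0, "az": -0.065, "tx": 0.121, "ty": 0.367, "tz": 0.246, "claw": 0.091}
    - {"ax": 0, "ay": 0, "az": -0.065, "tx": 0.121, "ty": 0.367, "tz": 0.246, "claw": 0.091}

```text
time: 23.95
position: [0.4012, 0.2965, 0.0119]
ee_rot: [-0.003, -0.252, 0.968, -0.001]
ft_force: [0.4, -0.6, -0.1]
finger_gap: 0.0907
grip_force: 0.0
```

drive_tool:
  increments:
    - {"ax": 0, "ay": 0, "az": 0, "tx": 0, "ty": 0, "tz": 0, "claw": 0.055}
    - {"ax": 0, "ay": 0, "az": 0, "tx": 0, "ty": 0, "tz": 0, "claw": 0.03}
    - {"ax": 0, "ay": 0, "az": 0, "tx": 0, "ty": 0, "tz": 0, "claw": 0.03}
    - {"ax": 0, "ay": 0, "az": 0, "tx": 0, "ty": 0, "tz": 0, "claw": 0.03}
    - {"ax": 0, "ay": 0, "az": 0, "tx": 0, "ty": 0, "tz": 0, "claw": 0.03}
    - {"ax": 0, "ay": 0, "az": 0, "tx": 0, "ty": 0, "tz": 0, "claw": 0.03}
    - {"ax": 0, "ay": 0, "az": 0, "tx": 0, "ty": 0, "tz": 0, "claw": 0.03}
    - {"ax": 0, "ay": 0, "az": 0, "tx": 0, "ty": 0, "tz": 0, "claw": 0.03}
    - {"ax": 0, "ay": 0, "az": 0, "tx": 0, "ty": 0, "tz": 0, "claw": 0.03}
  grip_force: 30

```text
time: 24.7
position: [0.4022, 0.2994, 0.0147]
ee_rot: [0.0, -0.253, 0.967, 0.0]
ft_force: [-1.7, 0.4, 3.8]
finger_gap: 0.0441
grip_force: 30.0
```

```bash
python3 - <<'E'
from h import *
s=arm.observe(); print(s["position"],s["finger_gap"],s["grip_force"],s["ft_force"])
plan(0.482,0.0655,0.22,np.radians(96))
E
```

```text
[0.4022 0.2994 0.0147] 0.04405432190346389 29.981402456760406 [-1.6529  0.3622  3.8216]
t [ 0.0448 -0.243  -0.2053] a [ 0.   0.  23.3] rows>= 8 pos [0.4022 0.2994 0.0147] t= 24.7
```

In the tool's units: 23 degrees / 360 = 0.0639.

drive_tool:
  increments:
    - {"ax": 0, "ay": 0, "az": 0, "tx": 0, "ty": 0, "tz": -0.02, "claw": 0.03}
    - {"ax": 0, "ay": 0, "az": 0, "tx": 0, "ty": 0, "tz": -0.06, "claw": 0.03}
    - {"ax": 0, "ay": 0, "az": 0, "tx": 0, "ty": 0, "tz": -0.1, "claw": 0.03}
    - {"ax": 0, "ay": 0, "az": 0, "tx": 0, "ty": 0, "tz": -0.14, "claw": 0.03}
    - {"ax": 0, "ay": 0, "az": 0.0111, "tx": 0.045, "ty": -0.243, "tz": -0.165, "claw": 0.03}
    - {"ax": 0, "ay": 0, "az": 0.0222, "tx": 0.045, "ty": -0.243, "tz": -0.165, "claw": 0.03}
    - {"ax": 0, "ay": 0, "az": 0.0333, "tx": 0.045, "ty": -0.243, "tz": -0.165, "claw": 0.03}
    - {"ax": 0, "ay": 0, "az": 0.0472, "tx": 0.045, "ty": -0.243, "tz": -0.165, "claw": 0.03}
    - {"ax": 0, "ay": 0, "az": 0.0639, "tx": 0.045, "ty": -0.243, "tz": -0.165, "claw": 0.03}
    - {"ax": 0, "ay": 0, "az": 0.0639, "tx": 0.045, "ty": -0.243, "tz": -0.165, "claw": 0.03}
    - {"ax": 0, "ay": 0, "az": 0.0639, "tx": 0.045, "ty": -0.243, "tz": -0.165, "claw": 0.03}
    - {"ax": 0, "ay": 0, "az": 0.0639, "tx": 0.045, "ty": -0.243, "tz": -0.165, "claw": 0.03}
    - {"ax": 0, "ay": 0, "az": 0.0639, "tx": 0.045, "ty": -0.243, "tz": -0.165, "claw": 0.03}
    - {"ax": 0, "ay": 0, "az": 0.0639, "tx": 0.045, "ty": -0.243, "tz": -0.13, "claw": 0.03}
    - {"ax": 0, "ay": 0, "az": 0.0639, "tx": 0.045, "ty": -0.243, "tz": -0.095, "claw": 0.03}
    - {"ax": 0, "ay": 0, "az": 0.0639, "tx": 0.045, "ty": -0.243, "tz": -0.07, "claw": 0.03}
    - {"ax": 0, "ay": 0, "az": 0.0639, "tx": 0.045, "ty": -0.243, "tz": -0.055, "claw": 0.03}
    - {"ax": 0, "ay": 0, "az": 0.0639, "tx": 0.045, "ty": -0.243, "tz": -0.05, "claw": 0.03}
    - {"ax": 0, "ay": 0, "az": 0.0639, "tx": 0.045, "ty": -0.243, "tz": -0.05, "claw": 0.03}

```text
time: 26.28
position: [0.4805, 0.0665, 0.0632]
ee_rot: [-0.002, -0.056, 0.998, 0.0]
ft_force: [-0.4, 0.4, -0.3]
finger_gap: 0.0436
grip_force: 30.0
```

drive_tool:
  increments:
    - {"ax": 0, "ay": 0, "az": 0, "tx": 0, "ty": 0, "tz": 0.001, "claw": 0.03}
    - {"ax": 0, "ay": 0, "az": 0, "tx": 0, "ty": 0, "tz": 0.002, "claw": 0.03}
    - {"ax": 0, "ay": 0, "az": 0, "tx": 0, "ty": 0, "tz": 0.003, "claw": 0.03}
    - {"ax": 0, "ay": 0, "az": 0, "tx": 0, "ty": 0, "tz": 0.003, "claw": 0.03}
    - {"ax": 0, "ay": 0, "az": 0, "tx": 0, "ty": 0, "tz": 0.003, "claw": 0.03}

```text
time: 26.7
position: [0.4823, 0.0653, 0.062]
ee_rot: [0.001, -0.055, 0.998, 0.0]
ft_force: [0.6, 0.3, -1.5]
finger_gap: 0.0444
grip_force: 30.0
```

drive_tool:
  increments:
    - {"ax": 0, "ay": 0, "az": 0, "tx": 0, "ty": 0, "tz": 0.001, "claw": 0.03}
    - {"ax": 0, "ay": 0, "az": 0, "tx": 0, "ty": 0, "tz": 0.002, "claw": 0.03}
    - {"ax": 0, "ay": 0, "az": 0, "tx": 0, "ty": 0, "tz": 0.002, "claw": 0.03}
    - {"ax": 0, "ay": 0, "az": 0, "tx": 0, "ty": 0, "tz": 0.002, "claw": 0.03}

```text
time: 27.03
position: [0.4823, 0.0653, 0.0598]
ee_rot: [0.0, -0.055, 0.998, 0.0]
ft_force: [0.5, -0.1, 2.8]
finger_gap: 0.0436
grip_force: 30.0
```

In the tool's units: 91 degrees / 360 = 0.2528.

drive_tool:
  increments:
    - {"ax": 0, "ay": 0, "az": 0, "tx": 0, "ty": 0, "tz": 0, "claw": 0.07}
    - {"ax": 0, "ay": 0, "az": 0, "tx": 0, "ty": 0, "tz": 0, "claw": 0.07}
    - {"ax": 0, "ay": 0, "az": 0, "tx": 0, "ty": 0, "tz": 0, "claw": 0.07}
    - {"ax": 0, "ay": 0, "az": 0, "tx": 0, "ty": 0, "tz": 0, "claw": 0.07}
    - {"ax": 0, "ay": 0, "az": 0, "tx": 0, "ty": 0, "tz": -0.025, "claw": 0.07}
    - {"ax": 0, "ay": 0, "az": 0, "tx": 0, "ty": 0, "tz": -0.06, "claw": 0.07}
    - {"ax": 0, "ay": 0, "az": 0, "tx": 0, "ty": 0, "tz": -0.1, "claw": 0.07}
    - {"ax": 0, "ay": 0, "az": 0.0194, "tx": 0, "ty": 0, "tz": -0.14, "claw": 0.091}
    - {"ax": 0, "ay": 0, "az": 0.0389, "tx": -0.196, "ty": -0.158, "tz": -0.15, "claw": 0.091}
    - {"ax": 0, "ay": 0, "az": 0.0583, "tx": -0.196, "ty": -0.158, "tz": -0.15, "claw": 0.091}
    - {"ax": 0, "ay": 0, "az": 0.0778, "tx": -0.196, "ty": -0.158, "tz": -0.15, "claw": 0.091}
    - {"ax": 0, "ay": 0, "az": 0.0972, "tx": -0.196, "ty": -0.158, "tz": -0.15, "claw": 0.091}
    - {"ax": 0, "ay": 0, "az": 0.1167, "tx": -0.196, "ty": -0.158, "tz": -0.15, "claw": 0.091}
    - {"ax": 0, "ay": 0, "az": 0.1361, "tx": -0.196, "ty": -0.158, "tz": -0.15, "claw": 0.091}
    - {"ax": 0, "ay": 0, "az": 0.1556, "tx": -0.196, "ty": -0.158, "tz": -0.15, "claw": 0.091}
    - {"ax": 0, "ay": 0, "az": 0.175, "tx": -0.196, "ty": -0.158, "tz": -0.15, "claw": 0.091}
    - {"ax": 0, "ay": 0, "az": 0.1944, "tx": -0.196, "ty": -0.158, "tz": -0.15, "claw": 0.091}
    - {"ax": 0, "ay": 0, "az": 0.2139, "tx": -0.196, "ty": -0.158, "tz": -0.15, "claw": 0.091}
    - {"ax": 0, "ay": 0, "az": 0.2333, "tx": -0.196, "ty": -0.158, "tz": -0.15, "claw": 0.091}
    - {"ax": 0, "ay": 0, "az": 0.2528, "tx": -0.196, "ty": -0.158, "tz": -0.15, "claw": 0.091}

```text
time: 28.7
position: [0.694, -0.0703, 0.2089]
ee_rot: [-0.0, 0.676, 0.737, -0.0]
ft_force: [-0.1, -0.3, 0.4]
finger_gap: 0.091
grip_force: 0.0
```

drive_tool:
  increments:
    - {"ax": 0, "ay": 0, "az": 0, "tx": 0, "ty": 0, "tz": 0, "claw": 0.091}
    - {"ax": 0, "ay": 0, "az": 0, "tx": 0, "ty": 0, "tz": 0, "claw": 0.091}
    - {"ax": 0, "ay": 0, "az": 0, "tx": 0, "ty": 0, "tz": 0, "claw": 0.091}

```text
time: 28.95
position: [0.694, -0.0703, 0.2092]
ee_rot: [-0.0, 0.673, 0.74, -0.0]
ft_force: [0.7, -0.5, -0.8]
finger_gap: 0.0912
grip_force: 0.0
```

```bash
python3 - <<'E'
from h import *
st=arm.observe(); im=arm.read_camera("wrist"); print(st["position"],st["ee_rot"],st["qd"],st["time"])
cv2.imwrite("pics/w9.png",im[:,:,::-1])
look("wrist","trunking",0,"landmark_of",st);masktop("wrist","trunking",.03,st)
arm.read_camera("top"); look("top","short_prop",.045,"landmark_of");look("top","tall_prop",0,"landmark_of");look("top","ram",0,"landmark_of")
masktop("top","trunking",.03)
E
```

```text
[ 0.694  -0.0703  0.2092] [-0.0002  0.6727  0.7399 -0.0001] [-0.0021 -0.0028  0.0003  0.0002 -0.0012  0.0107] 28.95
trunking land 0.83 [279.9 122.6] [ 0.6886 -0.0067  0.    ]
trunking 0.86 ((690.01220703125, -32.159149169921875), (62.248077392578125, 262.2176208496094), 5.473276615142822)
short_prop land 0.4 [238.1 198.1] [0.483  0.0669 0.045 ]
tall_prop land 0.79 [335.  191.5] [ 0.5063 -0.1761  0.    ]
ram land 0.68 [166.6 298.1] [0.229  0.2498 0.    ]
ram land 0.6 [431.3 143.2] [ 0.6349 -0.425   0.    ]
trunking 0.96 ((672.737060546875, 103.39822387695312), (67.89692687988281, 96.24880981445312), 4.692437171936035)
```

View pics/w9.png

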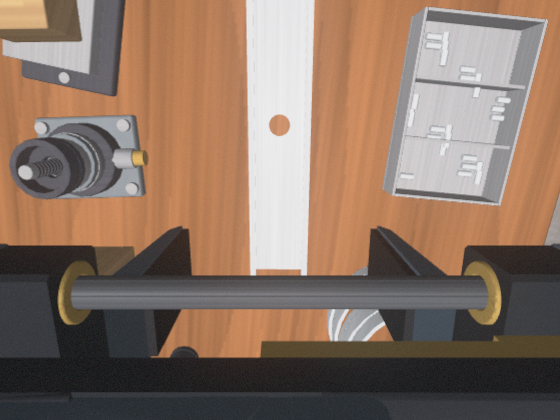

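The pilot hole is at (279.5,125), with the trunking square to the fingers at 5.5°. The parts bin at (460,110) is about 0.11 m clear. I compute the hole position precisely.

```bash
python3 - <<'E'
from h import *
st=arm.observe(); im=cv2.imread("pics/w9.png")
c=im[100:150,255:305]; hsv=cv2.cvtColor(c,cv2.COLOR_BGR2HSV); m=(hsv[...,1]>90).astype(np.uint8)
n,l,s,cc=cv2.connectedComponentsWithStats(m); i=1+np.argmax(s[1:,4]); px=cc[i]+[255,100]; print(px,s[i])
h=at("wrist",px,.0015,st); print(h); plan(h[0],h[1],.006,np.radians(5.47))
h3=at("wrist",px,.003,st); print(h3)
E
```

```text
[278.9657 124.7601] [ 14  15  20  21 321]
[ 0.6881 -0.009   0.0015]
t [ 0.0616 -0.0003  0.2035] a [ 0.  -0.  -0.1] rows>= 6 pos [ 0.6941 -0.0703  0.2095] t= 29.35
[ 0.6881 -0.0089  0.003 ]
```

drive_tool:
  increments:
    - {"ax": 0, "ay": 0, "az": 0, "tx": 0.03, "ty": 0, "tz": 0.01, "claw": 0.091}
    - {"ax": 0, "ay": 0, "az": 0, "tx": 0.0615, "ty": 0, "tz": 0.04, "claw": 0.091}
    - {"ax": 0, "ay": 0, "az": 0, "tx": 0.0615, "ty": 0, "tz": 0.08, "claw": 0.091}
    - {"ax": 0, "ay": 0, "az": 0, "tx": 0.0615, "ty": 0, "tz": 0.12, "claw": 0.091}
    - {"ax": 0, "ay": 0, "az": 0, "tx": 0.0615, "ty": 0, "tz": 0.15, "claw": 0.091}
    - {"ax": 0, "ay": 0, "az": 0, "tx": 0.0615, "ty": 0, "tz": 0.175, "claw": 0.091}
    - {"ax": 0, "ay": 0, "az": 0, "tx": 0.0615, "ty": 0, "tz": 0.193, "claw": 0.085}
    - {"ax": 0, "ay": 0, "az": 0, "tx": 0.0615, "ty": 0, "tz": 0.203, "claw": 0.08}
    - {"ax": 0, "ay": 0, "az": 0, "tx": 0.0615, "ty": 0, "tz": 0.203, "claw": 0.07}
    - {"ax": 0, "ay": 0, "az": 0, "tx": 0.0615, "ty": 0, "tz": 0.203, "claw": 0.05}
    - {"ax": 0, "ay": 0, "az": 0, "tx": 0.0615, "ty": 0, "tz": 0.203, "claw": 0.05}
    - {"ax": 0, "ay": 0, "az": 0, "tx": 0.0615, "ty": 0, "tz": 0.203, "claw": 0.05}
    - {"ax": 0, "ay": 0, "az": 0, "tx": 0.0615, "ty": 0, "tz": 0.203, "claw": 0.05}
    - {"ax": 0, "ay": 0, "az": 0, "tx": 0.0615, "ty": 0, "tz": 0.203, "claw": 0.05}
    - {"ax": 0, "ay": 0, "az": 0, "tx": 0.0615, "ty": 0, "tz": 0.203, "claw": 0.05}
  grip_force: 40

```text
time: 30.6
position: [0.6894, -0.0091, 0.0082]
ee_rot: [0.001, 0.674, 0.739, 0.001]
ft_force: [0.4, -0.4, 6.2]
finger_gap: 0.0598
grip_force: 40.0
```

```bash
python3 - <<'E'
from h import *
s=arm.observe(); print(s["position"],s["finger_gap"],s["grip_force"],s["ft_force"])
plan(.4975,-.0602,0.16,np.radians(6.4))
E
```

```text
[ 0.6894 -0.0091  0.0082] 0.059835777318168144 40.001075863838196 [ 0.3849 -0.3532  6.1849]
t [-0.0332 -0.1954 -0.1523] a [ 0.2  0.  -1.1] rows>= 6 pos [ 0.6894 -0.0091  0.0082] t= 30.6
```

In the tool's units: -1 degrees / 360 = -0.0028.

drive_tool:
  increments:
    - {"ax": 0, "ay": 0, "az": 0, "tx": 0, "ty": 0, "tz": -0.01, "claw": 0.05}
    - {"ax": 0, "ay": 0, "az": 0, "tx": 0, "ty": 0, "tz": -0.03, "claw": 0.05}
    - {"ax": 0, "ay": 0, "az": 0, "tx": 0, "ty": 0, "tz": -0.06, "claw": 0.05}
    - {"ax": 0, "ay": 0, "az": 0, "tx": 0, "ty": 0, "tz": -0.09, "claw": 0.05}
    - {"ax": 0, "ay": 0, "az": 0, "tx": 0, "ty": 0, "tz": -0.12, "claw": 0.05}
    - {"ax": 0, "ay": 0, "az": 0, "tx": 0, "ty": 0, "tz": -0.145, "claw": 0.05}
    - {"ax": 0, "ay": 0, "az": -0.0014, "tx": -0.002, "ty": -0.015, "tz": -0.16, "claw": 0.05}
    - {"ax": 0, "ay": 0, "az": -0.0028, "tx": -0.007, "ty": -0.04, "tz": -0.16, "claw": 0.05}
    - {"ax": 0, "ay": 0, "az": -0.0028, "tx": -0.012, "ty": -0.07, "tz": -0.16, "claw": 0.05}
    - {"ax": 0, "ay": 0, "az": -0.0028, "tx": -0.017, "ty": -0.1, "tz": -0.16, "claw": 0.05}
    - {"ax": 0, "ay": 0, "az": -0.0028, "tx": -0.022, "ty": -0.13, "tz": -0.16, "claw": 0.05}
    - {"ax": 0, "ay": 0, "az": -0.0028, "tx": -0.027, "ty": -0.16, "tz": -0.16, "claw": 0.05}
    - {"ax": 0, "ay": 0, "az": -0.0028, "tx": -0.031, "ty": -0.183, "tz": -0.16, "claw": 0.05}
    - {"ax": 0, "ay": 0, "az": -0.0028, "tx": -0.033, "ty": -0.1954, "tz": -0.16, "claw": 0.05}
    - {"ax": 0, "ay": 0, "az": -0.0028, "tx": -0.033, "ty": -0.1954, "tz": -0.15, "claw": 0.05}
    - {"ax": 0, "ay": 0, "az": -0.0028, "tx": -0.033, "ty": -0.1954, "tz": -0.14, "claw": 0.05}
    - {"ax": 0, "ay": 0, "az": -0.0028, "tx": -0.033, "ty": -0.1954, "tz": -0.135, "claw": 0.05}
    - {"ax": 0, "ay": 0, "az": -0.0028, "tx": -0.033, "ty": -0.1954, "tz": -0.135, "claw": 0.05}

```text
time: 32.1
position: [0.4969, -0.0595, 0.1394]
ee_rot: [-0.001, 0.667, 0.745, -0.001]
ft_force: [-0.4, 0.8, -2.3]
finger_gap: 0.0597
grip_force: 40.0
```

```bash
python3 - <<'E'
from h import *
s=arm.observe(); print(s["position"],s["ee_rot"],s["finger_gap"],s["grip_force"],s["ft_force"],s["moment"])
save("side","s1",(150,80,450,300),2.6)
plan(.4975,-.0602,0.101,np.radians(6.4))
E
```

```text
[ 0.4969 -0.0595  0.1394] [-0.0014  0.667   0.745  -0.0008] 0.05971448237185212 39.99118387699127 [-0.3857  0.8091 -2.3209] [-0.0565  0.0646 -0.0302]
t [-0.0006  0.0002  0.0391] a [-0.1 -0.  -0.1] rows>= 1 pos [ 0.4973 -0.0596  0.1401] t= 32.15
```

View pics/s1.png

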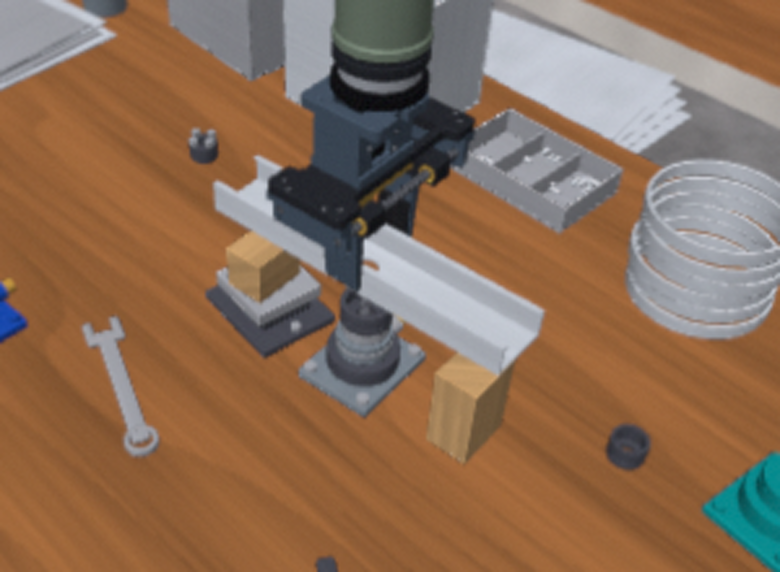

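The trunking is held level above the stack, roughly in line with both blocks. I descend past the stud tip.

drive_tool:
  increments:
    - {"ax": 0, "ay": 0, "az": 0, "tx": -0.0005, "ty": 0, "tz": 0.01, "claw": 0.05}
    - {"ax": 0, "ay": 0, "az": 0, "tx": -0.0005, "ty": 0, "tz": 0.018, "claw": 0.05}
    - {"ax": 0, "ay": 0, "az": 0, "tx": -0.0005, "ty": 0, "tz": 0.024, "claw": 0.05}
    - {"ax": 0, "ay": 0, "az": 0, "tx": -0.0005, "ty": 0, "tz": 0.028, "claw": 0.05}
    - {"ax": 0, "ay": 0, "az": 0, "tx": -0.0005, "ty": 0, "tz": 0.032, "claw": 0.05}
    - {"ax": 0, "ay": 0, "az": 0, "tx": -0.0005, "ty": 0, "tz": 0.032, "claw": 0.05}
    - {"ax": 0, "ay": 0, "az": 0, "tx": -0.0005, "ty": 0, "tz": 0.032, "claw": 0.05}

```text
time: 32.73
position: [0.497, -0.0604, 0.1093]
ee_rot: [-0.0, 0.667, 0.745, -0.0]
ft_force: [0.4, 0.1, -2.0]
finger_gap: 0.0597
grip_force: 40.0
```

drive_tool:
  increments:
    - {"ax": 0, "ay": 0, "az": 0, "tx": 0, "ty": 0, "tz": 0.003, "claw": 0.05}
    - {"ax": 0, "ay": 0, "az": 0, "tx": 0, "ty": 0, "tz": 0.005, "claw": 0.05}
    - {"ax": 0, "ay": 0, "az": 0, "tx": 0, "ty": 0, "tz": 0.0065, "claw": 0.05}
    - {"ax": 0, "ay": 0, "az": 0, "tx": 0, "ty": 0, "tz": 0.0075, "claw": 0.05}
    - {"ax": 0, "ay": 0, "az": 0, "tx": 0, "ty": 0, "tz": 0.0075, "claw": 0.05}
    - {"ax": 0, "ay": 0, "az": 0, "tx": 0, "ty": 0, "tz": 0.0075, "claw": 0.05}

```text
time: 33.23
position: [0.4969, -0.0604, 0.1019]
ee_rot: [-0.0, 0.667, 0.745, 0.0]
ft_force: [0.2, -0.0, -3.0]
finger_gap: 0.0597
grip_force: 40.0
```

drive_tool:
  increments:
    - {"ax": 0, "ay": 0, "az": 0, "tx": 0, "ty": 0, "tz": 0.0008, "claw": 0.05}
    - {"ax": 0, "ay": 0, "az": 0, "tx": 0, "ty": 0, "tz": 0.0015, "claw": 0.05}
    - {"ax": 0, "ay": 0, "az": 0, "tx": 0, "ty": 0, "tz": 0.0015, "claw": 0.05}
    - {"ax": 0, "ay": 0, "az": 0, "tx": 0, "ty": 0, "tz": 0.0015, "claw": 0.05}

```text
time: 33.57
position: [0.4973, -0.0605, 0.1012]
ee_rot: [0.0, 0.667, 0.745, 0.0]
ft_force: [-1.9, 0.7, 4.5]
finger_gap: 0.0597
grip_force: 40.0
```

Contact felt at the expected height. I release and back off to inspect.

drive_tool:
  increments:
    - {"ax": 0, "ay": 0, "az": 0, "tx": 0, "ty": 0, "tz": 0, "claw": 0.065}
    - {"ax": 0, "ay": 0, "az": 0, "tx": 0, "ty": 0, "tz": 0, "claw": 0.075}
    - {"ax": 0, "ay": 0, "az": 0, "tx": 0, "ty": 0, "tz": 0, "claw": 0.085}
    - {"ax": 0, "ay": 0, "az": 0, "tx": 0, "ty": 0, "tz": 0, "claw": 0.085}
    - {"ax": 0, "ay": 0, "az": 0, "tx": 0, "ty": 0, "tz": 0, "claw": 0.085}
    - {"ax": 0, "ay": 0, "az": 0, "tx": 0, "ty": 0, "tz": -0.01, "claw": 0.085}
    - {"ax": 0, "ay": 0, "az": 0, "tx": 0, "ty": 0, "tz": -0.03, "claw": 0.085}
    - {"ax": 0, "ay": 0, "az": 0, "tx": 0, "ty": 0, "tz": -0.065, "claw": 0.085}
    - {"ax": 0, "ay": 0, "az": 0, "tx": 0, "ty": 0, "tz": -0.1, "claw": 0.085}
    - {"ax": 0, "ay": 0, "az": 0, "tx": -0.03, "ty": 0, "tz": -0.14, "claw": 0.085}
    - {"ax": 0, "ay": 0, "az": 0, "tx": -0.062, "ty": 0, "tz": -0.16, "claw": 0.085}
    - {"ax": 0, "ay": 0, "az": 0, "tx": -0.062, "ty": 0, "tz": -0.16, "claw": 0.085}
    - {"ax": 0, "ay": 0, "az": 0, "tx": -0.062, "ty": 0, "tz": -0.16, "claw": 0.085}
    - {"ax": 0, "ay": 0, "az": 0, "tx": -0.062, "ty": 0, "tz": -0.16, "claw": 0.085}
    - {"ax": 0, "ay": 0, "az": 0, "tx": -0.062, "ty": 0, "tz": -0.16, "claw": 0.085}

```text
time: 34.82
position: [0.5028, -0.1211, 0.2591]
ee_rot: [-0.002, 0.667, 0.745, -0.0]
ft_force: [-0.4, 0.2, 0.5]
finger_gap: 0.0847
grip_force: 0.0
```

```bash
python3 - <<'E'
from h import *
st=arm.observe(); a=arm.read_camera("wrist"); b=arm.read_camera("side")
print(st["position"],st["time"]); look("wrist","trunking",.093,"landmark_of",st); masktop("wrist","trunking",.123,st)
A=cv2.resize(a[0:240,150:420],(405,360)); B=cv2.resize(b[110:310,170:390],(396,360))
cv2.imwrite("pics/fin.png",np.hstack([A,B[:,:395]])[:,:,::-1])
E
```

```text
[ 0.5028 -0.1211  0.2591] 34.8167
trunking land 0.96 [280.2 123.7] [ 0.4962 -0.0577  0.093 ]
trunking 0.81 ((499.5413818359375, -79.22554779052734), (61.80902862548828, 231.10362243652344), 6.222189903259277)
```

View pics/fin.png

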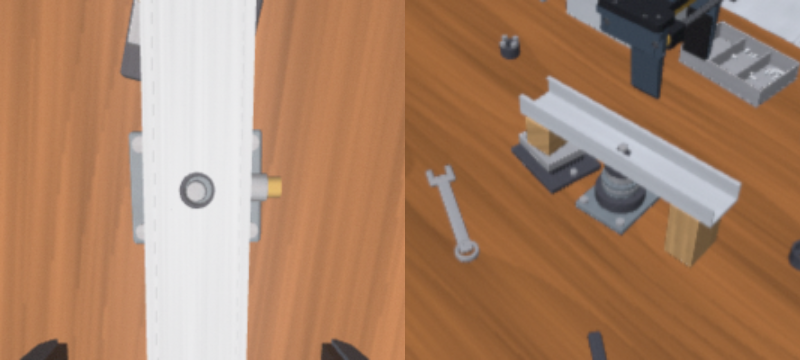

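The stud stands centred in the pilot hole at (197,190) in the left panel. In the right panel the trunking lies level on both blocks and the die, with the gripper clear. I hand the job in.

```bash
python3 -c "
from rig import arm
print(arm.job_done())"
```

```text
the job is handed in; nothing more can be done
None
```

The job is handed in at about 35 s on the robot's clock. The spacer and larger die are on the stud, both wooden blocks are in place, and the trunking lies level with its hole over the stud. No verdict came back.

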